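Run the spray-out board out to the gauge and hold it

TASK

Take the bare metal test panel out of the rack and stand it upright in the slot of the wooden board on the bench, all the way down. Then, keeping the board flat on the bench between its rails, slide it outward by its handle until its leading edge is level with the pointer of the gauge. The panel then stands clear of the bench and the board would tip over if left alone, so finish while holding it: keep hold of the handle with the board flat and still, do not let go, touch neither panel nor gauge, and leave the other things where they stand.

Things in the scene. Friction and masses are not known exactly. Their poses are not given: they have to be found in the camera images.
- slide_bench: Low aluminium bench, fixed, 240 x 110 mm, flat top 60 mm up; origin on the work surface under its centre; x = the direction in which the board slides out (roughly to the robot's left), z up, y towards the robot. Exit edge at x +120 mm. Two steel rails 8 mm tall run along the top, inner faces at y +-43 mm, 3 mm either side of the board.
- board: Loose plywood board 260 x 80 x 12 mm, 0.25 to 0.41 kg, on the bench between its rails; origin under its middle, x along the bench's x to its leading edge (x +130 mm). Handle at its tail, block with a slot at its front. It starts 25 to 50 mm past the exit edge, where it rests safely; a hard push down on the block could tip it. At the mark, loaded, it tips unless a few N hold the handle down.
- board_edge (a point): Middle of the board's leading edge, on its top face (board x +130 mm, 12 mm above its underside); axes as the board's.
- holder_floor (a point): Centre of the floor of the slot in the board's holder block, at board x +100 mm, 18 mm above the board's underside; axes as the board's. The slot is 10.5 mm along board x by 62.5 mm along board y (panel 8 x 60 mm), 26 mm deep, mouth slightly chamfered. The block is 30 x 76 mm, its top 26 mm above this point.
- handle_top (a point): Centre of the top of the board's handle, at board x -110 mm; axes as the board's. The handle is an upright plate 16 mm thick along board x, 50 mm wide along board y, standing 45 mm above the board's top face.
- gauge: Fixed slim gauge stand on a round foot of radius 28 mm, 80 mm tall, beside the run-out of the board, on the robot's side; origin at the centre of its foot on the surface, axes parallel to the bench's. A thin flat pointer, 9 mm wide and 4 mm at its tip, reaches 36 mm from it towards the board, along its -y.
- pointer_tip (a point): Tip of the gauge's pointer, 68 mm above the surface; axes parallel to the bench's. It marks where the board's leading edge must come: 135 to 175 mm past the exit edge. The tip stays about 14 mm clear of the board's side.
- rack: Fixed wooden rack block 54 x 100 x 34 mm with three slots side by side, in front of the bench; origin under its centre, x across the slots, y along them. The slots are 10.5 x 62.5 mm and 28 mm deep, their floor 6 mm above the surface; the panel stands in the middle one.
- panel: Plain bare metal test panel, a loose flat plate 8 mm thick (its x) x 60 mm wide (its y) x 110 mm tall (its z), about 90 g; origin at the centre of its lower edge. It starts upright in the rack's middle slot, axes parallel to the rack's.
- black_pot: Bystander: black plastic pot, 106 mm across, 93 mm tall; origin under its centre.
- cup_near_clear: Bystander: spray cup with a funnel lid, 100 mm across, 165 mm tall; origin under its centre.
- cup_s4: Bystander: small spray cup with a funnel lid, 73 mm across, 120 mm tall; origin under its centre.
- squeeze_bottle: Bystander: squeeze bottle, 60 mm across, 152 mm tall; origin under its centre.
- tin_small_1: Bystander: small tin, 62 mm across, 62 mm tall; origin under its centre.
- fan_deck: Bystander: colour fan deck lying flat, 150 x 44 x 19 mm; origin under its centre.
- tape_cream: Bystander: roll of masking tape lying flat, 104 mm across, 24 mm tall; origin under its centre.
- marker_1: Bystander: marker pen lying on the surface, 128 mm long, 18 mm thick; origin under its centre.
Things that resemble listed ones, but are neither listed nor needed, are in the scene too. What is shaped like the panel but blue or pink is not meant.

How it is judged:
On the way:
1. the panel stands fully down in the board's slot, let go, while the board's edge is still more than 40 mm short of the pointer (horizontal distance between panel and holder_floor below 0.006 m and z of panel in the frame of holder_floor between -0.005 and 0.005 m and angle between the z axis of panel and the z axis of board, either way round below 0.12 rad and angle between the x axis of panel and the x axis of board, either way round below 0.15 rad and contact force between the fingers and panel below 0.2 N and angle between board's own z axis and vertical below 0.04 rad and z of board in the frame of slide_bench between 0.055 and 0.065 m and y of board in the frame of slide_bench between -0.01 and 0.01 m and x of board_edge in the frame of pointer_tip below -0.04 m), for 0.2 s.
At the end, for the whole second after the job is handed in: Board still, flat on the bench (0.04 rad, 5 mm) between its rails, leading edge within 7 mm of level with the pointer; panel upright, fully down in the slot (6 mm sideways, 5 mm in height), untouched; fingers hold the board with over 1 N and only the bench carries it besides; gauge untouched (x of board_edge in the frame of pointer_tip between -0.007 and 0.007 m and angle between board's own z axis and vertical below 0.04 rad and z of board in the frame of slide_bench between 0.055 and 0.065 m and y of board in the frame of slide_bench between -0.01 and 0.01 m and horizontal distance between panel and holder_floor below 0.006 m and z of panel in the frame of holder_floor between -0.005 and 0.005 m and angle between the z axis of panel and the z axis of board, either way round below 0.12 rad and angle between the x axis of panel and the x axis of board, either way round below 0.15 rad and contact force between each of the fingers, the arm and panel below 0.2 N and contact force between the fingers and board above 1 N and contact force between board and slide_bench above 0.3 N and contact force between each of board, the arm and gauge below 0.2 N and linear speed of board below 0.01 m/s and linear speed of panel below 0.02 m/s and contact force between board and black_pot below 0.2 N and contact force between board and cup_near_clear below 0.2 N and contact force between board and cup_s4 below 0.2 N and contact force between board and squeeze_bottle below 0.2 N and contact force between board and tin_small_1 below 0.2 N and contact force between board and fan_deck below 0.2 N and contact force between board and tape_cream below 0.2 N and contact force between board and marker_1 below 0.2 N); the arm keeps its last pose, push and grip.
It fails at once if the board tipped (angle between board's own z axis and vertical above 0.15 rad).
It fails at once if the board was lifted off the bench (z of board in the frame of slide_bench above 0.085 m).
It fails at once if a bystander was disturbed (distance of any of black_pot, cup_near_clear, cup_s4, squeeze_bottle, tin_small_1, fan_deck, tape_cream, marker_1 from where it was at the start of the episode above 0.03 m).
It also fails if it takes over 51 s, if anything falls off the work surface, if the arm or the gripper's body presses on something with over 40 N, if the wrist force passes 120 N, or if a joint passes its speed limit or range.

ROBOT

A 6-joint arm with a two-finger parallel gripper is mounted at the origin on a cart in front of the work surface, level with it; the furniture and walls round the work are solid. World frame = base frame: x ahead of the robot, y to its left, z up, the work surface at z = 0. Lengths are in m, angles in rad, forces in N, time in s.
With the tool pointing down it reaches from about 0.25 to 0.8 m from the base axis. Payload 3.9 kg.
Tool frame: the origin (TCP) lies at the very end of the fingers, on their centre line; the grasp point (between the pads) lies 19 mm behind it; z points along the fingers, y is the direction in which the jaws open and shut (so a half turn about z gives the same grasp; the last joint's range is limited). The gripper opens to 85 mm and grips with 20 to 120 N. Pads are 22 mm wide; open, the fingers measure 114 mm over their backs; the gripper's body (76 mm by 85 mm) begins 54 mm behind the grasp point. The pads swing forward as they close: fully open they stand 13 mm farther back than shut.
Start: joints at [1.251, 0.26, -0.138, 1.173, 0, 1.571], TCP at [0.165, 0.498, 0.231] pointing down, gripper open.
Joint ranges: [-2.78, 2.78], [-0.83, 1.72], [-1.28, 1.37], [-1.9, 2.12], [-1.57, 1.48], [-3.14, 3.14]. Speed limits (rad/s): [2.57, 2.57, 3.14, 3.14, 3.14, 3.14].

INTERFACE

Orientations are given as a 3x3 rotation matrix whose columns are the frame's x, y, z axes.
In Python, from cell import r gives the robot as it stands. The module is installed in compiled form; this text tells all that it offers.
- The arm moves only by the shell command python3 -m jog 'ROWS'. ROWS is text: rows parted by semicolons, each of 5 numbers parted by spaces: the closure, from 0 (fully open) to 1 (shut), then the shift along the tool's x, y, z in units of 0.1 m (1.0 is 0.1 m), then the turn about the tool's z in units of pi rad (1.0 is pi rad). A call has 1 to 5 rows; each row is the pose to reach, as a shift and turn from the pose measured when the call began, along the tool's axes at that moment, turning the shorter way round; what a row does not reach only later rows make up. A row lasts 1/10 s, in which the tool goes at most 50 mm and 8.59 degrees, less where a joint would pass 70% of its speed; a pose out of reach is approached as far as the arm can. A call with a number of a shift or a turn outside -1 to 1 is refused whole. A call with a gripper value outside its range is refused whole. The fingers move at their own pace and stop on an object; the grip force is fixed at half the most. Time passes only in rows, so rows that repeat a pose let the fingers close. It gives the time, the measured TCP pose, the force and the opening at its end, in the units of the state.
- r.get_state(): the state, without advancing time (a new reading comes with each control period).
- r.capture(name): name is "scene" or "top" or "wrist"; returns a dict with "img" (400x640x3 uint8, blue, green, red), "range_z" (400x640 float32, m along the optical axis (not along the pixel's ray), 0 where there is no reading), "intrinsics" (3x3 intrinsics, pixels), "dist_coeffs" ([k1, k2, p1, p2, k3] as OpenCV has them; the pictures are not rectified), "rvec" (rotation vector, rad) and "tvec" (3), from world to camera coordinates, as OpenCV has them. Camera axes: x right, y down, z forward; pixel columns grow to the right and rows downward; lengths in m; the calibration is good to about 2 mm. A picture is of the moment at which its call begins.
- r.sign_off(): hands the job in, once; it reports no verdict.
The state is a dict: "clock": time; "joints": joint angles; "qvel": joint speeds; "joint_torque": joint torques, N m; "tool_pos": TCP position; "orientation": TCP orientation; "force": force on the tool from outside, world axes, zero at the start; "ft_torque": the same for the moment, N m; "opening": opening from 0.0 (shut) to 1.0 (fully open).
Only numpy, scipy, OpenCV 4.12 (cv2) and the standard library are available. Lean on these libraries where they do the work, as an engineer would, in place of code of your own. Each camera call takes 0.05 s, during which the arm holds its last target.

## Working session

There is one attempt and no reset: what is moved stays moved. The work goes in short steps, Python scripts to look and compute and a shell command to move; the robot and the scene stay as the last step left them, time stands still between calls to the robot, and variables do not carry over. Pictures are saved under pics/ and viewed, and the job is handed in when it is done.

```bash
mkdir -p pics
cat > h.py <<'E'
import numpy as np, cv2
from cell import r
def cap(n,f=None):
    c=r.capture(n)
    if f: cv2.imwrite('pics/'+f,c['img'])
    np.savez('pics/%s.npz'%(f or n),**{k:np.array(v) for k,v in c.items()})
    return c
E
python3 - <<'E'
from h import *
for n in ['scene','top','wrist']: cap(n,n+'0.png')
s=r.get_state(); print(s)
E
```

```text
{'clock': 0.15, 'joints': array([ 1.25101005e+00,  2.60505636e-01, -1.39093782e-01,  1.17272313e+00,
        1.46646414e-05,  1.57082198e+00]), 'qvel': array([ 0.00036204, -0.00058417,  0.00354315,  0.00133169, -0.00097298,
        0.00201889]), 'joint_torque': array([ 6.23126357e-05, -4.06004941e+01,  2.54166377e+01,  1.26457642e-02,
        1.82906217e-05, -4.67376580e-06]), 'tool_pos': array([0.16486508, 0.49786779, 0.23066259]), 'orientation': array([[-9.49294554e-01,  3.14387667e-01, -4.93710701e-04],
       [ 3.14388054e-01,  9.49293456e-01, -1.44423882e-03],
       [ 1.46254643e-05, -1.52622479e-03, -9.99998835e-01]]), 'force': array([ 0.48761593, -0.57252512,  0.24005174]), 'ft_torque': array([-0.00677725, -0.02692757, -0.0278585 ]), 'opening': 1.0026906675579388}
```

View pics/scene0.png

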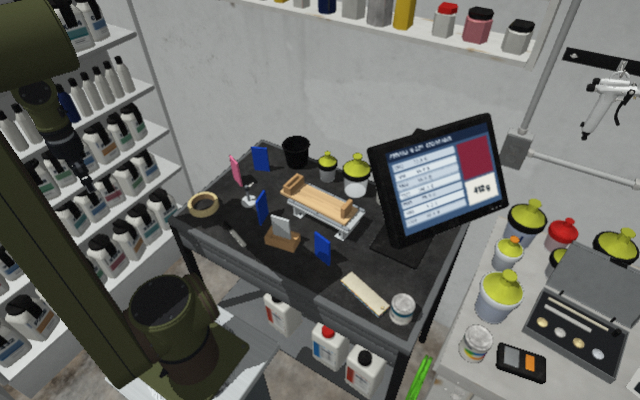

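View pics/top0.png

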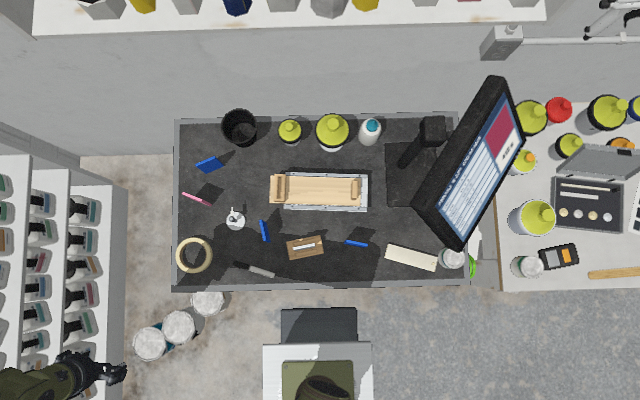

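View pics/wrist0.png

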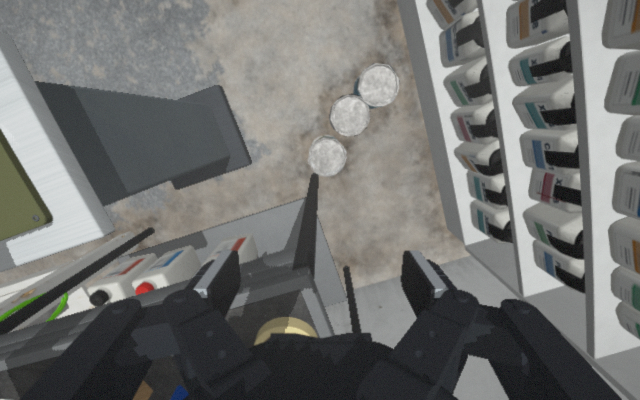

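The scene picture shows the bare panel in the wooden rack (about 283,228), with blue panels at (262,207), (322,248) and (260,158) and a pink one at (236,168). In the top picture the rack and panel are at (304,247), the board's block at (278,188), the handle at (355,190) and the gauge at (235,218). The blue panels are at (208,165), (264,230) and (356,242), and the pink one is at (195,198). I choose the panel in the rack at (304,247) and will check it in a crop.

Run:
```python
import cv2
i=cv2.imread('pics/top0.png'); cv2.imwrite('pics/topcrop0.png',cv2.resize(i[150:275,180:380],None,fx=4,fy=4,interpolation=cv2.INTER_CUBIC))
i=cv2.imread('pics/scene0.png'); cv2.imwrite('pics/scenecrop0.png',cv2.resize(i[150:270,220:380],None,fx=5,fy=5,interpolation=cv2.INTER_CUBIC))
```

```text
(no output)
```

View pics/topcrop0.png

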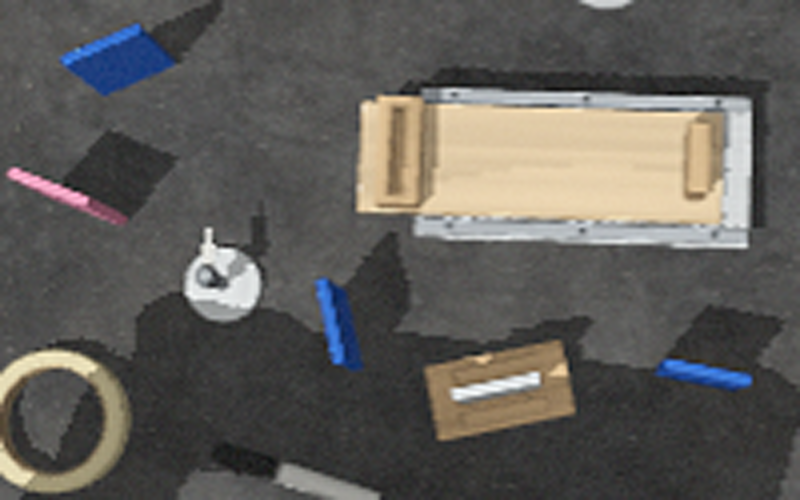

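View pics/scenecrop0.png

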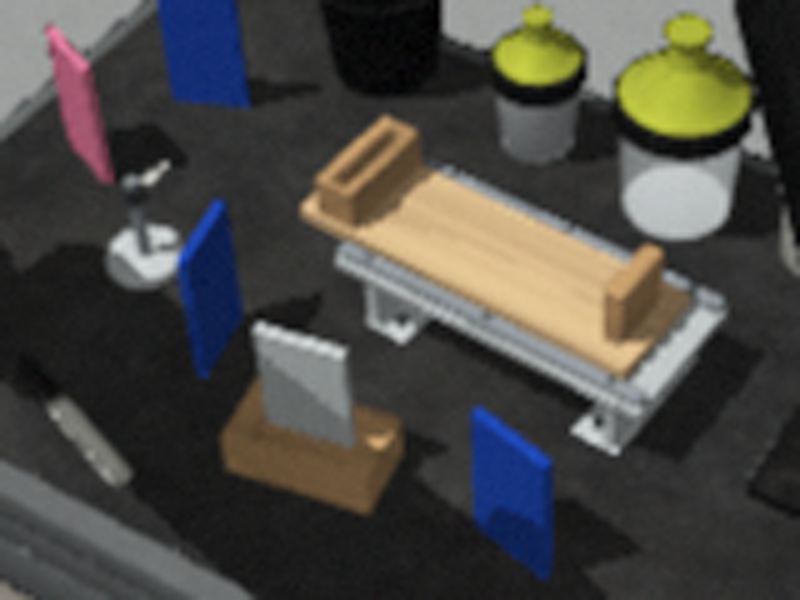

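```bash
cat >> h.py <<'E'
def ray(c,uv):
    uv=np.asarray(uv,float).reshape(-1,1,2)
    n=cv2.undistortPoints(uv,np.array(c['intrinsics']),np.array(c['dist_coeffs'])).reshape(-1,2)
    R=cv2.Rodrigues(np.array(c['rvec'],float))[0]; t=np.array(c['tvec'],float).reshape(3)
    d=np.c_[n,np.ones(len(n))]@R; o=-R.T@t
    return o,d
def plane(c,uv,z):
    o,d=ray(c,uv); return o+d*((z-o[2])/d[:,2])[:,None]
def cloud(c):
    h,w=c['range_z'].shape; u,v=np.meshgrid(np.arange(w),np.arange(h))
    o,d=ray(c,np.c_[u.ravel(),v.ravel()])
    return (o+d*np.array(c['range_z']).reshape(-1,1)).reshape(h,w,3)
def proj(c,P):
    return cv2.projectPoints(np.asarray(P,float).reshape(-1,1,3),np.array(c['rvec'],float),np.array(c['tvec'],float),np.array(c['intrinsics']),np.array(c['dist_coeffs']))[0].reshape(-1,2)
def rect(P):
    (c,s,a)=cv2.minAreaRect((P[:,:2]*1000).astype(np.float32)); return np.round(c,1),np.round(s,1),round(a,2)
E
python3 - <<'E'
from h import *
c=dict(np.load('pics/top0.png.npz')); W=cloud(c)
def sel(u0,u1,v0,v1,z0,z1):
    P=W[v0:v1,u0:u1].reshape(-1,3); return P[(P[:,2]>z0)&(P[:,2]<z1)]
for n,b in dict(paneltop=(285,325,232,262,.10,.125),racktop=(282,328,230,264,.028,.042),block=(265,290,165,210,.098,.112),handle=(345,365,170,210,.108,.125),boardtop=(265,365,168,208,.067,.078),bench=(265,375,168,215,.05,.072),rest=(180,400,150,275,.06,.13)).items():
    P=sel(*b); print(n,len(P),rect(P) if len(P)>4 else '',P[:,2].mean())
P=sel(225,245,200,235,.055,.09);print('gauge',len(P),np.round(P*1000))
g=W[150:275:6,180:380:8,2]; print(np.round(g.max(),3))
print(c['tvec'],c['intrinsics'])
# picks in crop -> world
def k(u,v,z): return plane(c,[[180+(u+.5)/4-.5,150+(v+.5)/4-.5]],z)[0]*1000
for n,u,v,z in [('board corners',358,212,.072),('b2',362,101,.072),('pointer tip',209,228,.068),('foot',223,283,0),('gauge top',210,275,.08),('pan L',452,394,.116),('pan R',540,380,.116)]:
    print(n,np.round(k(u,v,z),1))
E
```

```text
paneltop 69 (array([426.8,  24.9]), array([ 7.8, 58.9]), 9.74) 0.1141210063904393
racktop 382 (array([427. ,  24.2]), array([54. , 99.7]), 9.95) 0.0329309352915933
block 213 (array([593.7,  89.7]), array([30.5, 75.2]), 85.82) 0.10266178705558028
handle 106 (array([ 580.8, -119.2]), array([14.2, 50.3]), 87.64) 0.11558163077741966
boardtop 2182 (array([589.3, -15.6]), array([270.4, 102.6]), 88.37) 0.07108342247137052
bench 2396 (array([586.5, -20.7]), array([281., 111.]), 86.64) 0.06680842783080954
rest 3827 (array([545.3, 100.9]), array([525.8, 238.7]), 82.4) 0.0770999353895894
gauge 54 [[545. 229.  69.]
 [545. 227.  66.]
 [543. 230.  65.]
 [542. 226.  69.]
 [539. 229.  70.]
 [539. 226.  70.]
 [537. 230.  65.]
 [533. 231.  71.]
 [534. 230.  65.]
 [534. 226.  68.]
 [531. 232.  68.]
 [531. 229.  68.]
 [530. 226.  72.]
 [528. 232.  67.]
 [528. 229.  67.]
 [528. 227.  66.]
 [525. 232.  70.]
 [525. 229.  68.]
 [525. 227.  66.]
 [522. 232.  66.]
 [522. 230.  66.]
 [522. 226.  68.]
 [519. 234.  73.]
 [519. 231.  72.]
 [519. 228.  72.]
 [519. 225.  73.]
 [516. 236.  74.]
 [516. 233.  76.]
 [515. 230.  79.]
 [516. 228.  76.]
 [516. 225.  74.]
 [517. 225.  59.]
 [513. 236.  76.]
 [512. 232.  80.]
 [512. 229.  81.]
 [513. 228.  76.]
 [513. 225.  72.]
 [513. 223.  71.]
 [511. 237.  71.]
 [510. 233.  77.]
 [509. 229.  81.]
 [509. 227.  80.]
 [510. 225.  74.]
 [510. 223.  70.]
 [507. 237.  74.]
 [507. 234.  74.]
 [507. 230.  77.]
 [507. 228.  75.]
 [507. 225.  76.]
 [508. 224.  66.]
 [505. 235.  69.]
 [504. 230.  77.]
 [505. 228.  72.]
 [505. 227.  66.]]
1.328
[-0.00276082  0.56439167  1.261468  ] [[444.28413581   0.         318.08476237]
 [  0.         444.28413581 199.53673879]
 [  0.           0.           1.        ]]
board corners [554.4 122.2  72. ]
b2 [635.  118.5  72. ]
pointer tip [546.2 229.5  68. ]
foot [513.2 232.5   0. ]
gauge top [511.2 226.4  80. ]
pan L [422.   54.7 116. ]
pan R [429.9  -5.2 116. ]
```

```bash
cat >> h.py <<'E'
def go(p,yaw=None):
    "shift (0.1 m) & turn (pi) to bring TCP to p, tool y axis at yaw deg (mod 180)"
    s=r.get_state(); R=np.array(s['orientation']); d=R.T@(np.array(p)-s['tool_pos'])*10
    t=0
    if yaw is not None:
        cur=np.degrees(np.arctan2(R[1,1],R[0,1])); dd=(yaw-cur+90)%180-90; t=-dd/180; 
    print('pos',np.round(s['tool_pos'],4),'yaw',np.round(np.degrees(np.arctan2(R[1,1],R[0,1])),2),'z',np.round(R[:,2],4),'F',np.round(s['force'],1),'M',np.round(s['ft_torque'],2),'op',round(s['opening'],3),'t',round(s['clock'],2),'j',np.round(s['joints'],2))
    print('shift',np.round(d,4),'turn',round(t,4))
E
python3 - <<'E'
from h import *
go([.427,.0245,.24],9.8)
E
```

```text
pos [0.1649 0.4979 0.2307] yaw 71.68 z [-5.0e-04 -1.4e-03 -1.0e+00] F [ 0.5 -0.6  0.2] M [-0.01 -0.03 -0.03] op 1.003 t 0.15 j [ 1.25  0.26 -0.14  1.17  0.    1.57]
shift [-3.9766 -3.6697 -0.0878] turn 0.3438
```

```bash
python3 -m jog '0 -0.35 -0.32 -0.05 0.04; 0 -0.7 -0.64 -0.05 0.08; 0 -0.98 -0.9 -0.05 0.12; 0 -0.98 -0.9 -0.05 0.12'
python3 - <<'E'
from h import *
go([.427,.0245,.24],9.8)
E
```

```text
clock: 0.55
tool_pos: [0.2304, 0.3775, 0.2356]
orientation: [[-0.763, 0.646, -0.001], [0.646, 0.763, -0.004], [-0.002, -0.004, -1.0]]
force: [-0.2, 1.3, -0.7]
opening: 0.999
pos [0.2304 0.3775 0.2356] yaw 49.74 z [-8.0e-04 -4.4e-03 -1.0e+00] F [-0.2  1.3 -0.7] M [ 0.06  0.03 -0.06] op 0.999 t 0.55 j [ 1.02  0.12 -0.31  1.15 -0.    1.73]
shift [-3.782  -1.4232 -0.0301] turn 0.2219
```

```bash
python3 -m jog '0 -0.4 -0.1 0 0.04; 0 -0.8 -0.2 0 0.08; 0 -1 -0.3 0 0.1; 0 -1 -0.35 0 0.12;0 -1 -0.35 0 0.12';  python3 - <<'E'
from h import *
go([.427,.0245,.24],9.8)
E
```

```text
clock: 1.05
tool_pos: [0.2839, 0.2858, 0.2359]
orientation: [[-0.471, 0.882, -0.001], [0.882, 0.471, -0.004], [-0.003, -0.003, -1.0]]
force: [0.2, 0.6, 0.2]
opening: 1.0
pos [0.2839 0.2858 0.2359] yaw 28.12 z [-0.0013 -0.0044 -1.    ] F [0.2 0.6 0.2] M [0.01 0.02 0.  ] op 1.0 t 1.05 j [ 0.79  0.05 -0.38  1.14 -0.    1.87]
shift [-2.9793  0.03   -0.0319] turn 0.1018
```

```bash
python3 -m jog '0 -0.5 0 0 0.04; 0 -1 0 0 0.08; 0 -1 0 0 0.1; 0 -1 0 0 0.1';  python3 - <<'E'
from h import *
go([.427,.0245,.24],9.8)
E
```

```text
clock: 1.45
tool_pos: [0.3318, 0.1974, 0.2362]
orientation: [[-0.175, 0.985, -0.001], [0.985, 0.175, -0.004], [-0.003, -0.002, -1.0]]
force: [-0.5, 0.3, -0.8]
opening: 1.001
pos [0.3318 0.1974 0.2362] yaw 10.09 z [-0.0012 -0.0037 -1.    ] F [-0.5  0.3 -0.8] M [-0.02  0.02  0.04] op 1.001 t 1.45 j [ 0.54  0.02 -0.41  1.14 -0.    1.93]
shift [-1.8694  0.6339 -0.033 ] turn 0.0016
```

```bash
python3 -m jog '0 -0.5 0.2 0 0; 0 -0.95 0.35 0 0; 0 -0.95 0.35 0 0.002; 0 -0.95 0.35 0 0.002'; python3 -m jog '0 -0.45 0.15 0 0; 0 -0.92 0.28 0 0; 0 -0.92 0.28 0 0; 0 -0.92 0.28 0 0';  python3 - <<'E'
from h import *
cap('wrist','wrist1.png')
go([.427,.0245,.24],9.8)
E
```

```text
clock: 1.85
tool_pos: [0.3833, 0.1106, 0.2363]
orientation: [[-0.17, 0.985, -0.002], [0.985, 0.17, -0.003], [-0.003, -0.002, -1.0]]
force: [-0.0, 0.1, -0.2]
opening: 1.0
clock: 2.25
tool_pos: [0.4263, 0.026, 0.2362]
orientation: [[-0.172, 0.985, -0.003], [0.985, 0.172, -0.002], [-0.001, -0.003, -1.0]]
force: [-0.3, -0.1, -0.2]
opening: 0.999
pos [0.4259 0.0265 0.2362] yaw 9.98 z [-0.003 -0.002 -1.   ] F [-0.1  0.2 -0.3] M [-0.02 -0.03 -0.01] op 0.999 t 2.3 j [ 0.06  0.09 -0.34  1.14 -0.    1.46]
shift [-0.0219  0.0075 -0.0378] turn 0.001
```

View pics/wrist1.png

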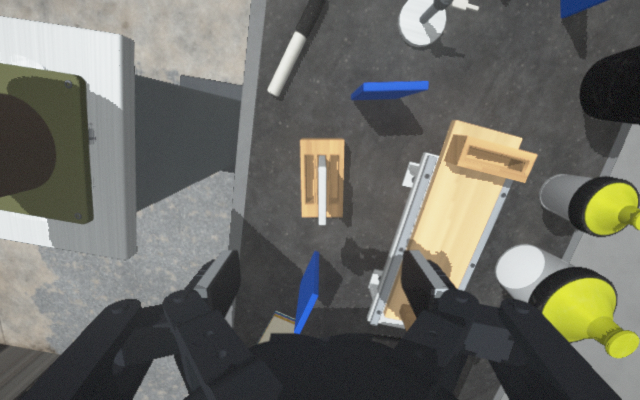

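The wrist picture shows the bare panel in the middle slot of the rack (top edge from (322,155) to (322,222)), with a bare slot on each side. Blue panels stand at (390,90) and (309,290), and the board's block is at (490,155). I'll measure all of these from this closer view.

Run:
```python
from h import *
c=dict(np.load('pics/wrist1.png.npz')); W=cloud(c)
def sel(u0,u1,v0,v1,z0,z1):
    P=W[v0:v1,u0:u1].reshape(-1,3); return P[(P[:,2]>z0)&(P[:,2]<z1)]
for n,b in dict(paneltop=(295,350,130,235,.111,.12),racktop=(290,355,130,235,.030,.038),block=(430,540,110,190,.099,.109)).items():
    P=sel(*b); print(n,len(P),rect(P) if len(P)>4 else '',P[:,2].mean())
hsv=cv2.cvtColor(c['img'],cv2.COLOR_BGR2HSV)
P=W[(W[...,2]>.062)&(W[...,2]<.073)&(np.arange(640)[None]>430)&(np.arange(640)[None]<500)&(np.arange(400)[:,None]<25)]
print(np.round(P[::6]*1000))
# blues
for u0,u1,v0,v1 in [(345,435,75,105),(295,325,245,335)]:
    m=np.zeros((400,640),bool); m[v0:v1,u0:u1]=1
    m&=(hsv[...,0]>100)&(hsv[...,0]<130)&(hsv[...,1]>150)&(W[...,2]>.09)
    print('blue',np.round(W[m].min(0)*1000),np.round(W[m].max(0)*1000))
```

```text
paneltop 478 (array([427.4,  28.2]), array([ 8. , 58.5]), 10.27) 0.11444107574374189
racktop 1998 (array([427.6,  27.3]), array([ 54. , 100.4]), 10.04) 0.03259654493141261
block 1639 (array([593.9,  93.6]), array([30.5, 78.5]), 86.38) 0.10229332905732123
[[504. 233.  63.]
 [523. 234.  69.]
 [528. 235.  70.]
 [534. 236.  69.]
 [506. 229.  73.]
 [525. 234.  69.]
 [531. 234.  69.]
 [505. 230.  65.]
 [521. 232.  69.]
 [527. 233.  69.]
 [533. 234.  69.]
 [507. 229.  66.]
 [522. 231.  70.]
 [529. 233.  68.]
 [534. 233.  70.]
 [508. 228.  67.]
 [519. 229.  71.]
 [526. 231.  68.]
 [532. 232.  68.]
 [538. 233.  68.]
 [509. 227.  68.]
 [513. 226.  73.]
 [520. 229.  68.]
 [526. 231.  68.]
 [532. 231.  69.]
 [538. 233.  67.]
 [543. 233.  70.]
 [511. 226.  69.]
 [517. 228.  68.]
 [524. 229.  69.]
 [531. 231.  67.]
 [536. 232.  68.]
 [542. 232.  69.]
 [509. 227.  64.]
 [514. 227.  66.]
 [526. 229.  68.]
 [532. 230.  68.]
 [537. 231.  68.]
 [543. 231.  70.]
 [510. 226.  63.]
 [515. 227.  65.]
 [530. 228.  70.]
 [537. 231.  66.]
 [543. 231.  68.]
 [512. 226.  63.]
 [534. 229.  68.]
 [541. 230.  68.]
 [546. 230.  70.]
 [544. 230.  66.]
 [547. 230.  65.]]
blue [414.  99.  90.] [504. 150. 377.]
blue [ 414. -146.   90.] [443.  99. 377.]
```

```bash
python3 -m jog '0 0 0.01 0.4 0; 0 0 0.01 0.8 0; 0 0 0.01 0.95 0; 0 0 0.01 0.95 0';  python3 - <<'E'
from h import *
cap('wrist','wrist2.png');cap('top','top2.png')
go([.427,.0265,.073],10)
i=cv2.imread('pics/top2.png'); cv2.imwrite('pics/topcrop2.png',cv2.resize(i[150:275,180:380],None,fx=4,fy=4,interpolation=cv2.INTER_CUBIC))
E
```

```text
clock: 2.7
tool_pos: [0.4232, 0.0286, 0.139]
orientation: [[-0.178, 0.984, -0.009], [0.984, 0.178, -0.002], [-0.0, -0.009, -1.0]]
force: [-0.5, 0.3, 0.2]
opening: 0.998
pos [0.4262 0.0282 0.1416] yaw 10.18 z [-0.0032 -0.0016 -1.    ] F [-0.5 -0.5  0.4] M [-0.01 -0.01 -0.  ] op 1.004 t 2.8 j [ 0.07  0.16 -0.52  0.89 -0.    1.46]
shift [-0.0171  0.0072  0.6862] turn 0.001
```

View pics/wrist2.png

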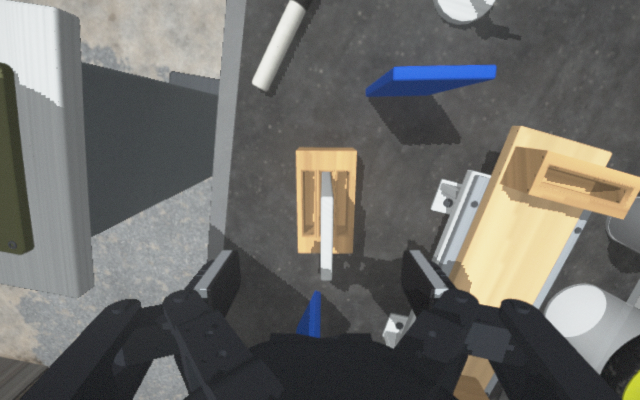

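View pics/topcrop2.png

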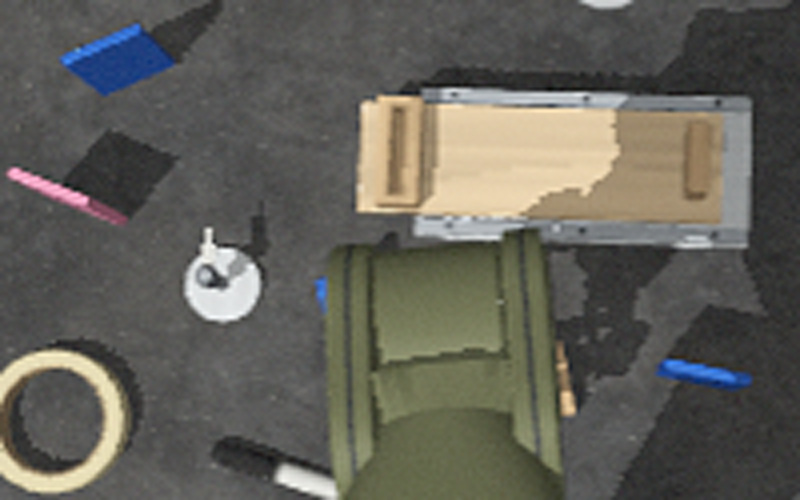

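The wrist picture shows the panel's top edge (322,170)-(326,278), midway between the two finger pads at (225,270) and (425,270), with nothing in the way. I'll go down onto it.

```bash
python3 -m jog '0 -0.01 0.005 0.3 0; 0 -0.01 0.005 0.6 0; 0 -0.01 0.007 0.68 0; 0 -0.01 0.007 0.68 0;0 -0.01 0.007 0.68 0';  python3 - <<'E'
from h import *
cap('wrist','wrist3.png')
go([.427,.0265,.073],10)
E
```

```text
clock: 3.3
tool_pos: [0.4282, 0.0276, 0.0751]
orientation: [[-0.177, 0.984, -0.001], [0.984, 0.177, -0.001], [-0.001, -0.001, -1.0]]
force: [1.2, 0.4, 0.4]
opening: 1.001
pos [0.4284 0.0275 0.0752] yaw 10.19 z [-3.0e-04 -1.4e-03 -1.0e+00] F [-0.3 -0.2  0.4] M [-0.    0.01  0.03] op 0.997 t 3.35 j [ 0.07  0.24 -0.63  0.71 -0.    1.46]
shift [-0.007  -0.0155  0.0219] turn 0.0011
```

View pics/wrist3.png

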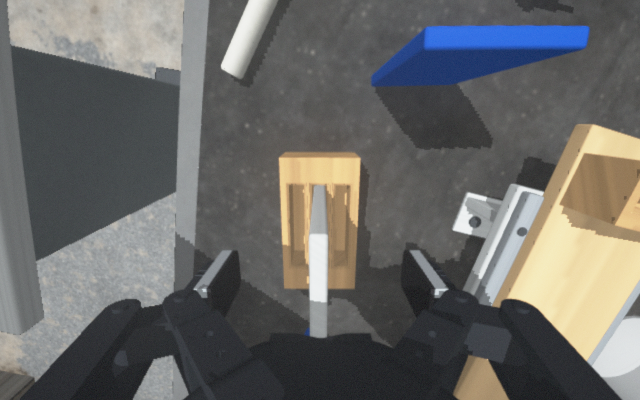

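Panel between the pads at (318,285), slightly left of the pads' midline. Closing.

```bash
python3 -m jog '0.3 -0.01 -0.013 0 0; 0.6 -0.01 -0.013 0 0; 1 -0.01 -0.013 0 0; 1 -0.01 -0.013 0 0;1 -0.01 -0.013 0 0'; python3 -m jog '1 0 0 0 0; 1 0 0 0 0;1 0 0 0 0';   python3 - <<'E'
from h import *
cap('wrist','wrist4.png')
go([.427,.0265,.073],10)
E
```

```text
clock: 3.85
tool_pos: [0.4273, 0.0262, 0.0753]
orientation: [[-0.177, 0.984, -0.0], [0.984, 0.177, -0.001], [-0.001, -0.0, -1.0]]
force: [0.7, 0.8, -0.6]
opening: 0.143
clock: 4.15
tool_pos: [0.4275, 0.0262, 0.0753]
orientation: [[-0.177, 0.984, 0.0], [0.984, 0.177, -0.001], [-0.001, -0.0, -1.0]]
force: [-0.4, -0.0, 1.8]
opening: 0.086
pos [0.4275 0.0262 0.0753] yaw 10.19 z [ 1.0e-04 -1.4e-03 -1.0e+00] F [ 0.1 -0.   1.4] M [ 0.   -0.03  0.  ] op 0.08 t 4.2 j [ 0.06  0.23 -0.63  0.71 -0.    1.46]
shift [ 0.0035 -0.004   0.0234] turn 0.001
```

View pics/wrist4.png

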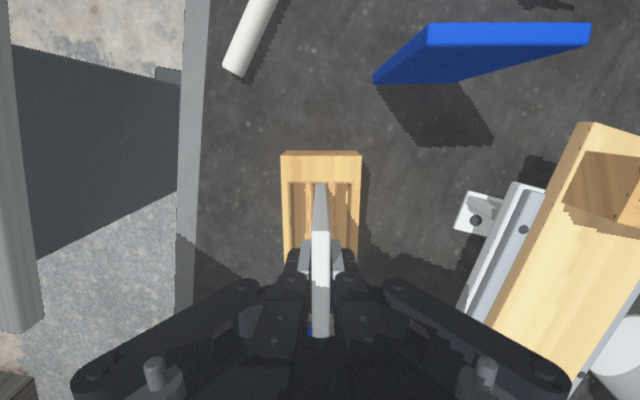

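```bash
python3 -m jog '1 0 0 -0.3 0; 1 0 0 -0.6 0;1 0 0 -0.95 0;1 0 0 -0.95 0'; python3 -m jog '1 0 0 -0.4 0; 1 0 0 -0.65 0;1 0 0 -0.65 0;1 0 0 -0.65 0';   python3 - <<'E'
from h import *
cap('wrist','wrist5.png')
go([.5939,.0905,.24],86.4)
E
```

```text
clock: 4.6
tool_pos: [0.4305, 0.0266, 0.1741]
orientation: [[-0.177, 0.984, 0.008], [0.984, 0.177, -0.001], [-0.002, 0.008, -1.0]]
force: [0.9, 0.1, -1.5]
opening: 0.083
clock: 5.0
tool_pos: [0.4297, 0.0266, 0.2384]
orientation: [[-0.177, 0.984, 0.007], [0.984, 0.177, -0.001], [-0.002, 0.007, -1.0]]
force: [-0.8, -0.2, -1.0]
opening: 0.081
pos [0.4291 0.0266 0.2376] yaw 10.19 z [ 0.0053 -0.001  -1.    ] F [-0.4 -0.8 -1.5] M [-0.04  0.04  0.02] op 0.086 t 5.05 j [ 0.06  0.09 -0.34  1.14 -0.    1.46]
shift [ 0.3376  1.7355 -0.0154] turn -0.4234
```

View pics/wrist5.png

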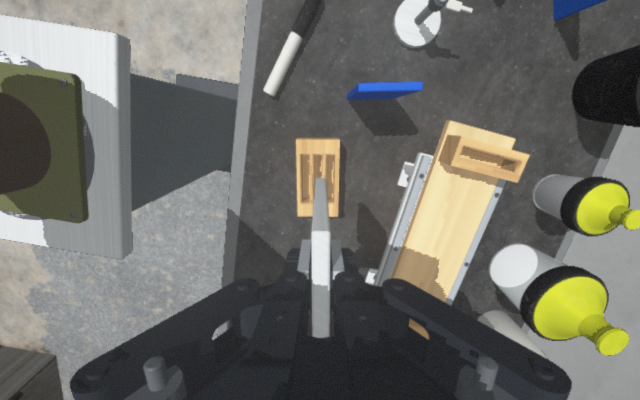

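The panel came out of the rack with the hand, upright between the pads ((320,230)-(320,338)), and the middle rack slot is empty.

```bash
python3 -m jog '1 0.05 0.3 0 -0.04; 1 0.1 0.6 0 -0.08;1 0.15 0.9 0 -0.12;1 0.15 0.9 0 -0.16;1 0.15 0.9 0 -0.2';   python3 - <<'E'
from h import *
go([.5939,.0905,.24],86.4)
E
```

```text
clock: 5.55
tool_pos: [0.5145, 0.0575, 0.2352]
orientation: [[-0.726, 0.688, 0.0], [0.688, 0.726, -0.002], [-0.001, -0.001, -1.0]]
force: [0.3, 0.3, -0.2]
opening: 0.085
pos [0.5145 0.0575 0.2352] yaw 46.52 z [ 4.0e-04 -1.6e-03 -1.0e+00] F [ 0.3  0.3 -0.2] M [ 0.    0.03 -0.04] op 0.085 t 5.55 j [ 0.11  0.25 -0.15  1.18 -0.    0.87]
shift [-0.3493  0.7863 -0.0484] turn -0.2215
```

```bash
python3 -m jog '1 -0.1 0.3 -0.02 -0.04; 1 -0.2 0.55 -0.05 -0.08;1 -0.3 0.78 -0.05 -0.12;1 -0.35 0.78 -0.05 -0.16;1 -0.35 0.78 -0.05 -0.2';   python3 - <<'E'
from h import *
go([.5939,.0905,.24],86.4)
E
```

```text
clock: 6.05
tool_pos: [0.5933, 0.09, 0.2369]
orientation: [[-0.992, 0.125, -0.004], [0.125, 0.992, -0.003], [0.004, -0.003, -1.0]]
force: [-0.4, -1.2, -0.9]
opening: 0.084
pos [0.5933 0.09   0.2369] yaw 82.83 z [-0.0042 -0.0025 -1.    ] F [-0.4 -1.2 -0.9] M [-0.03  0.04 -0.02] op 0.084 t 6.05 j [ 0.15  0.39  0.07  1.25 -0.    0.28]
shift [-0.0053  0.0061 -0.0313] turn -0.0198
```

```bash
python3 -m jog '1 -0.005 0.006 0.1 -0.02; 1 -0.005 0.006 0.2 -0.02;1 -0.005 0.006 0.3 -0.02;1 -0.005 0.006 0.3 -0.02;1 -0.005 0.006 0.3 -0.02'
python3 - <<'E'
from h import *
cap('wrist','wrist6.png');cap('top','top6.png');cap('scene','scene6.png')
go([.5939,.0905,.205],86.4)
i=cv2.imread('pics/top6.png'); cv2.imwrite('pics/topcrop6.png',cv2.resize(i[150:275,180:380],None,fx=4,fy=4,interpolation=cv2.INTER_CUBIC))
i=cv2.imread('pics/scene6.png'); cv2.imwrite('pics/scenecrop6.png',cv2.resize(i[130:250,240:400],None,fx=5,fy=5,interpolation=cv2.INTER_CUBIC))
E
```

```text
clock: 6.55
tool_pos: [0.5932, 0.0903, 0.2063]
orientation: [[-0.998, 0.063, -0.006], [0.063, 0.998, -0.003], [0.005, -0.003, -1.0]]
force: [0.4, 0.3, -0.8]
opening: 0.09
pos [0.5941 0.0904 0.2075] yaw 86.41 z [-0.0031 -0.0024 -1.    ] F [-0.6 -0.2 -1.4] M [-0.03 -0.06 -0.  ] op 0.087 t 6.7 j [ 0.15  0.4   0.01  1.18 -0.    0.21]
shift [0.0018 0.0005 0.0249] turn 0.0001
```

View pics/wrist6.png

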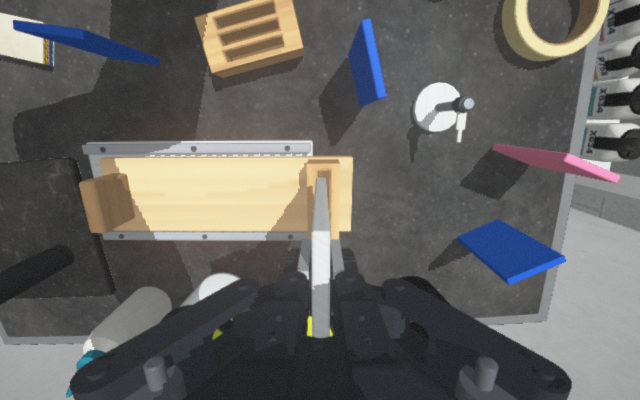

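View pics/scenecrop6.png

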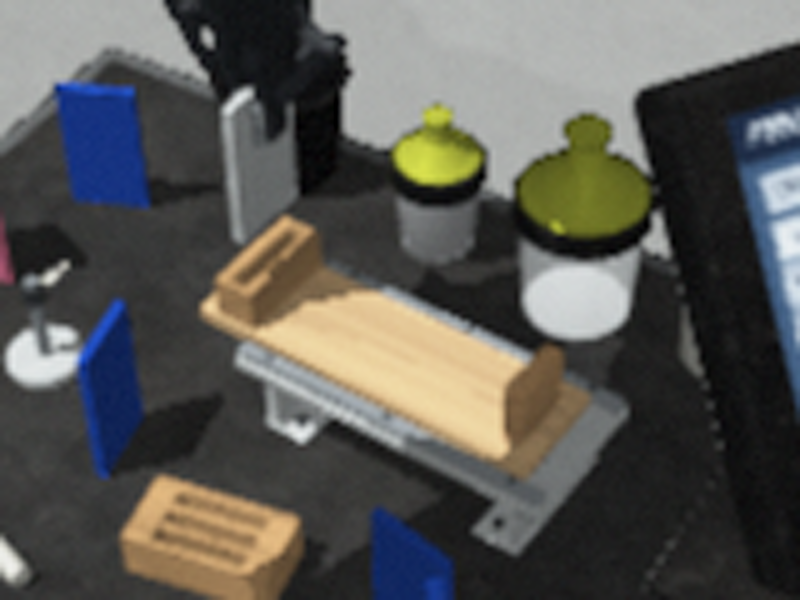

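View pics/topcrop6.png

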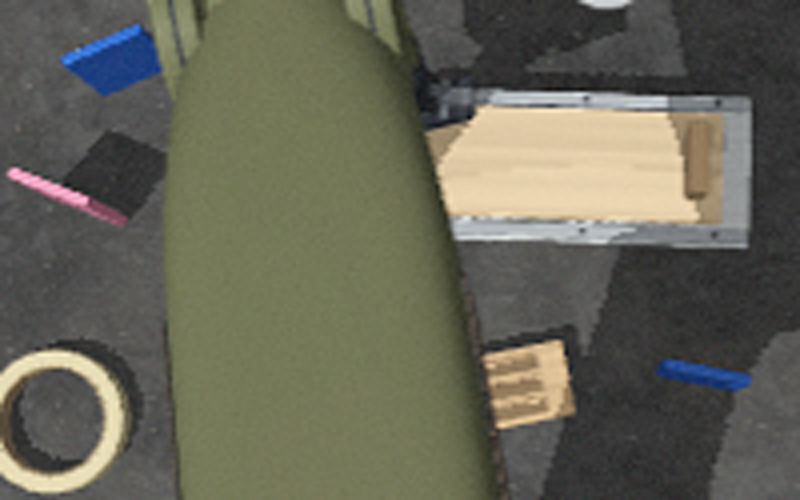

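Run:
```python
from h import *
i=cv2.imread('pics/wrist6.png'); cv2.imwrite('pics/wc6.png',cv2.resize(i[140:345,270:375],None,fx=3,fy=3,interpolation=cv2.INTER_CUBIC)); 
i=cv2.imread('pics/wrist6.png'); cv2.imwrite('pics/wc6b.png',cv2.resize(i[145:245,280:365],None,fx=6,fy=6,interpolation=cv2.INTER_CUBIC)); 
c=dict(np.load('pics/wrist6.png.npz')); W=cloud(c)
def sel(u0,u1,v0,v1,z0,z1):
    P=W[v0:v1,u0:u1].reshape(-1,3); return P[(P[:,2]>z0)&(P[:,2]<z1)]
for n,b in dict(paneltop=(300,345,215,340,.235,.26),block=(300,345,145,240,.098,.109),handle=(75,140,165,240,.11,.122)).items():
    P=sel(*b); print(n,len(P),rect(P),P[:,2].mean())
for v in range(160,240,8): print(v,[ '%d,%d,%d'%tuple(W[v,u]*1000) for u in range(302,352,4)])
```

```text
paneltop 3412 (array([588.9,  92.9]), array([53.1, 19.5]), 3.11) 0.24599016497296403
block 1404 (array([593. ,  93.5]), array([30.1, 73.6]), 86.71) 0.10252136831396122
handle 1025 (array([ 580.7, -115.2]), array([17.7, 49. ]), 84.5) 0.11472415020130083
160 ['556,74,69', '556,78,70', '555,83,78', '556,86,77', '556,90,78', '556,94,78', '556,98,79', '557,102,76', '557,106,78', '557,110,78', '558,114,71', '559,118,70', '559,122,70']
168 ['564,74,70', '564,78,71', '559,83,103', '559,87,103', '560,90,102', '560,94,102', '560,98,102', '560,101,103', '561,105,102', '561,108,102', '566,114,70', '567,118,70', '567,122,69']
176 ['572,73,70', '572,77,70', '566,83,103', '567,86,102', '572,89,75', '572,93,77', '572,97,77', '568,101,100', '568,104,103', '568,108,102', '574,114,71', '575,118,70', '575,122,68']
184 ['580,72,70', '580,76,70', '574,82,102', '574,86,102', '562,91,159', '562,94,160', '563,96,153', '575,100,102', '575,104,102', '575,108,102', '583,113,70', '583,117,70', '583,121,71']
192 ['589,71,69', '589,76,70', '581,82,101', '581,85,103', '562,91,182', '562,94,183', '563,96,181', '583,
[... 316 characters left out ...]
562,89,214', '562,91,214', '563,93,213', '563,96,213', '598,99,100', '598,103,101', '598,107,102', '609,112,70', '609,116,70', '609,121,69']
216 ['614,70,71', '615,74,71', '604,80,103', '562,90,226', '562,92,227', '562,93,226', '562,95,228', '606,99,101', '606,102,102', '606,106,102', '617,112,70', '618,116,69', '618,120,71']
224 ['624,69,71', '624,73,71', '612,79,102', '562,90,237', '562,92,238', '563,93,236', '563,95,236', '613,98,103', '613,102,104', '614,106,102', '627,112,69', '626,116,71', '627,120,70']
232 ['635,67,64', '635,72,65', '621,79,102', '563,90,245', '562,92,246', '563,93,245', '563,95,245', '563,97,244', '622,102,102', '622,105,103', '665,115,0', '666,121,-1', '666,126,-1']
```

View pics/wc6b.png

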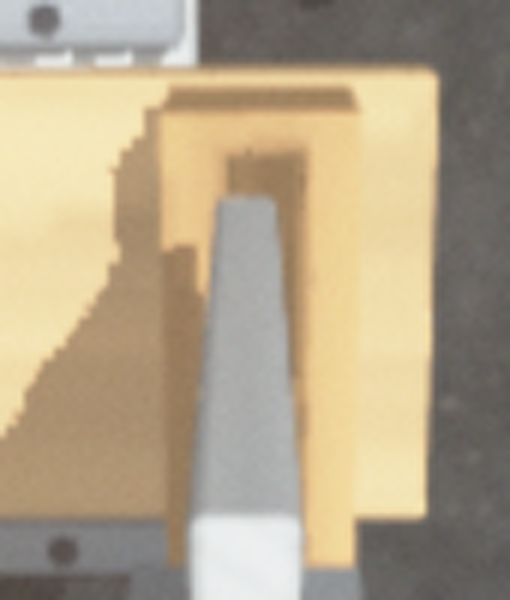

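Run:
```python
from h import *
c=dict(np.load('pics/wrist6.png.npz'))
k=lambda u,v,z: np.round(plane(c,[[280+(u+.5)/6-.5,145+(v+.5)/6-.5]],z)[0]*1000,1)
for n,u,v,z in [('block NL',160,110,.1025),('block NR',357,110,.1025),('block R low',357,520,.1025),('slot NL',230,153,.1025),('slot NR',307,153,.1025),('slot R low',303,340,.1025),('pan bL',217,198,.1365),('pan bR',276,198,.1365),('pan tL',192,515,.2445),('pan tR',300,515,.2445),('edge R top',437,72,.0705),('edge R bot',427,515,.0705)]: print(n,k(u,v,z))
c=dict(np.load('pics/scene6.png.npz'))
k=lambda u,v,z: np.round(plane(c,[[240+(u+.5)/5-.5,130+(v+.5)/5-.5]],z)[0]*1000,1)
for n,u,v,z in [('pan bottom near ',233,240,.138),('pan top near',222,107,.248),('block top near L corner',218,282,.104),('block top near R',250,297,.104),('block top farR',321,232,.104),('block top farL',288,215,.104)]: print(n,k(u,v,z))
```

```text
block NL [555.   80.8 102.5]
block NR [556.8 109.9 102.5]
block R low [622.  107.1 102.5]
slot NL [562.1  90.7 102.5]
slot NR [562.8 102.2 102.5]
slot R low [591.7 100.  102.5]
pan bL [562.2  89.4 136.5]
pan bR [562.7  97.  136.5]
pan tL [562.7  89.7 244.5]
pan tR [563.2  97.  244.5]
edge R top [555.9 125.3  70.5]
edge R bot [634.9 121.1  70.5]
pan bottom near  [563.9  95.4 138. ]
pan top near [563.5  93.9 248. ]
block top near L corner [554.6 103.8 104. ]
block top near R [553.6  77.5 104. ]
block top farR [630.8  72.5 104. ]
block top farL [633.8 101.4 104. ]
```

Run:
```python
import cv2
i=cv2.imread('pics/scene6.png'); cv2.imwrite('pics/sc6b.png',cv2.resize(i[140:205,275:310],None,fx=9,fy=9,interpolation=cv2.INTER_CUBIC))
```

```text
(no output)
```

View pics/sc6b.png

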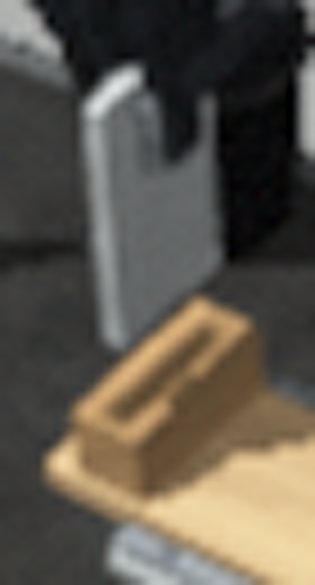

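The crops show the panel hanging over the slot. Its lower near corner is at (316-326,178) in the wrist picture and the slot mouth is at (318-331,170), so I need about +2 mm along the board and +1.2 mm across.

```bash
python3 - <<'E'
from h import *
go([.5953,.0924,.177],86.6)
E
python3 -m jog '1 -0.01 0.021 0.15 -0.001; 1 -0.01 0.021 0.3 -0.001;1 -0.01 0.021 0.3 -0.001;1 -0.01 0.021 0.3 -0.001;1 -0.01 0.021 0.3 -0.001'
python3 - <<'E'
from h import *
cap('wrist','wrist7.png');cap('scene','scene7.png')
go([.5953,.0924,.177],86.6)
i=cv2.imread('pics/wrist7.png'); cv2.imwrite('pics/wc7b.png',cv2.resize(i[145:245,280:365],None,fx=6,fy=6,interpolation=cv2.INTER_CUBIC)); 
i=cv2.imread('pics/scene7.png'); cv2.imwrite('pics/sc7b.png',cv2.resize(i[140:205,265:320],None,fx=9,fy=9,interpolation=cv2.INTER_CUBIC))
E
```

```text
pos [0.5941 0.0904 0.2075] yaw 86.41 z [-0.0031 -0.0024 -1.    ] F [-0.6 -0.2 -1.4] M [-0.03 -0.06 -0.  ] op 0.087 t 6.7 j [ 0.15  0.4   0.01  1.18 -0.    0.21]
shift [-0.0118  0.0211  0.3048] turn -0.001
clock: 7.2
tool_pos: [0.5958, 0.0925, 0.1787]
orientation: [[-0.998, 0.06, -0.001], [0.06, 0.998, -0.002], [0.001, -0.002, -1.0]]
force: [0.3, 0.7, -0.9]
opening: 0.089
pos [0.5958 0.0925 0.1786] yaw 86.59 z [-0.0012 -0.0021 -1.    ] F [ 0.7 -0.  -1.1] M [ 0.01  0.01 -0.01] op 0.087 t 7.3 j [ 0.15  0.42 -0.04  1.11 -0.    0.21]
shift [ 0.005  -0.0009  0.0155] turn -0.0001
```

View pics/wc7b.png

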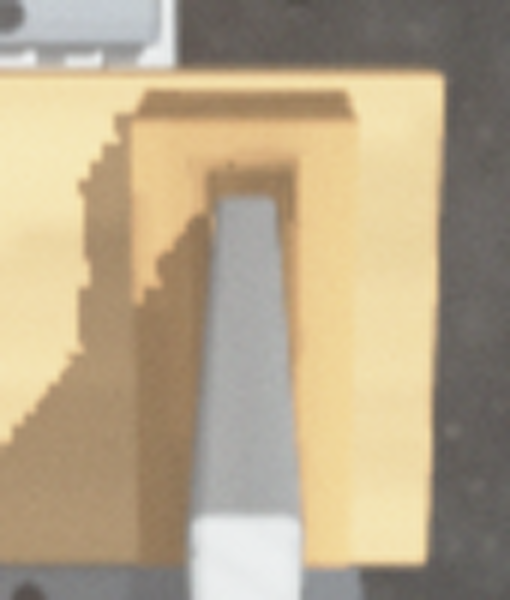

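View pics/sc7b.png

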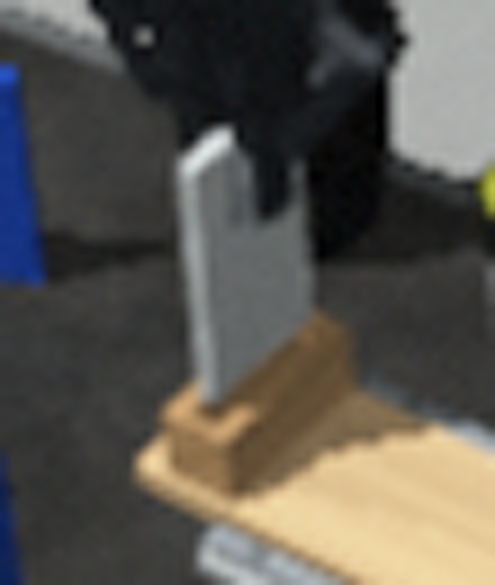

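Run:
```python
from h import *
c=dict(np.load('pics/wrist7.png.npz'))
k=lambda u,v,z: np.round(plane(c,[[280+(u+.5)/6-.5,145+(v+.5)/6-.5]],z)[0]*1000,1)
for n,u,v,z in [('block NL',132,118,.1025),('block NR',354,118,.1025),('block L low',138,500,.1025),('block R low',352,550,.1025),('slot NL',208,167,.1025),('slot NR',296,167,.1025),('slot R low',299,370,.1025),('slot in NL',208,190,.1025),('pan bL',217,198,.1078),('pan bR',276,198,.1078),('pan tL',192,515,.2158),('pan tR',300,515,.2158),('edge R top',443,75,.0705),('edge R bot',428,560,.0705)]: print(n,k(u,v,z))
```

```text
block NL [555.   80.9 102.5]
block NR [556.8 110.  102.5]
block L low [608.8  77.5 102.5]
block R low [618.2 107.3 102.5]
slot NL [562.1  90.4 102.5]
slot NR [562.8 102.1 102.5]
slot R low [591.  101.1 102.5]
slot in NL [565.2  90.2 102.5]
pan bL [565.3  91.5 107.8]
pan bR [565.8  99.2 107.8]
pan tL [565.6  91.7 215.8]
pan tR [566.   99.  215.8]
edge R top [556.  125.4  70.5]
edge R bot [634.6 120.9  70.5]
```

```bash
python3 -m jog '1 0.017 0.003 0 0;1 0.017 0.003 0 0; 1 0.017 0.003 0.06 0;1 0.017 0.003 0.1 0;1 0.017 0.003 0.1 0'
python3 - <<'E'
from h import *
cap('wrist','wrist8.png')
go([.5941,.0928,.148],86.6)
i=cv2.imread('pics/wrist8.png'); cv2.imwrite('pics/wc8b.png',cv2.resize(i[145:245,280:365],None,fx=6,fy=6,interpolation=cv2.INTER_CUBIC));
E
```

```text
clock: 7.8
tool_pos: [0.5937, 0.0928, 0.1675]
orientation: [[-0.998, 0.06, -0.002], [0.06, 0.998, -0.002], [0.002, -0.002, -1.0]]
force: [0.5, 0.3, -0.5]
opening: 0.081
pos [0.5937 0.0928 0.1679] yaw 86.59 z [-0.0023 -0.0023 -1.    ] F [-0.5  0.3 -0.2] M [-0.02  0.   -0.05] op 0.084 t 7.85 j [ 0.16  0.42 -0.06  1.09 -0.    0.22]
shift [-0.004   0.001   0.1987] turn -0.0001
```

View pics/wc8b.png

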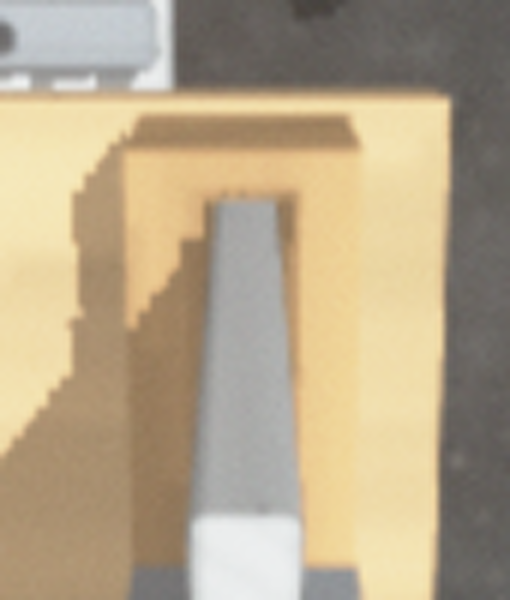

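```bash
python3 -m jog '1 -0.005 0.005 0.03 0;1 -0.005 0.005 0.06 0; 1 -0.005 0.005 0.1 0;1 -0.005 0.005 0.12 0;1 -0.005 0.005 0.12 0'
python3 - <<'E'
from h import *
go([.5941,.0933,.147],86.6)
E
```

```text
clock: 8.35
tool_pos: [0.5939, 0.0932, 0.1553]
orientation: [[-0.998, 0.06, -0.003], [0.06, 0.998, -0.002], [0.003, -0.003, -1.0]]
force: [0.9, -0.1, -1.2]
opening: 0.087
pos [0.5939 0.0932 0.1553] yaw 86.59 z [-0.0033 -0.0024 -1.    ] F [ 0.9 -0.1 -1.2] M [-0.05  0.01 -0.03] op 0.087 t 8.35 j [ 0.16  0.43 -0.08  1.06 -0.    0.22]
shift [-0.0026  0.0017  0.0833] turn -0.0001
```

No contact force so far. The last 8 mm go slowly.

```bash
python3 -m jog '1 -0.003 0.002 0.02 0;1 -0.003 0.002 0.04 0; 1 -0.003 0.002 0.06 0;1 -0.003 0.002 0.07 0;1 -0.003 0.002 0.07 0'
python3 - <<'E'
from h import *
cap('wrist','wrist9.png');cap('scene','scene9.png')
go([.5941,.0933,.147],86.6)
i=cv2.imread('pics/wrist9.png'); cv2.imwrite('pics/wc9b.png',cv2.resize(i[145:245,280:365],None,fx=6,fy=6,interpolation=cv2.INTER_CUBIC)); 
i=cv2.imread('pics/scene9.png'); cv2.imwrite('pics/sc9b.png',cv2.resize(i[140:205,265:320],None,fx=9,fy=9,interpolation=cv2.INTER_CUBIC))
E
```

```text
clock: 8.85
tool_pos: [0.594, 0.0933, 0.1482]
orientation: [[-0.998, 0.06, -0.004], [0.06, 0.998, -0.003], [0.003, -0.003, -1.0]]
force: [0.4, -0.8, -0.3]
opening: 0.082
pos [0.5942 0.0933 0.1483] yaw 86.58 z [-0.0033 -0.0025 -1.    ] F [-0.1 -0.3 -0.6] M [-0.01  0.01  0.06] op 0.085 t 8.95 j [ 0.16  0.44 -0.09  1.04 -0.    0.22]
shift [ 0.0006 -0.0001  0.0134] turn -0.0001
```

View pics/sc9b.png

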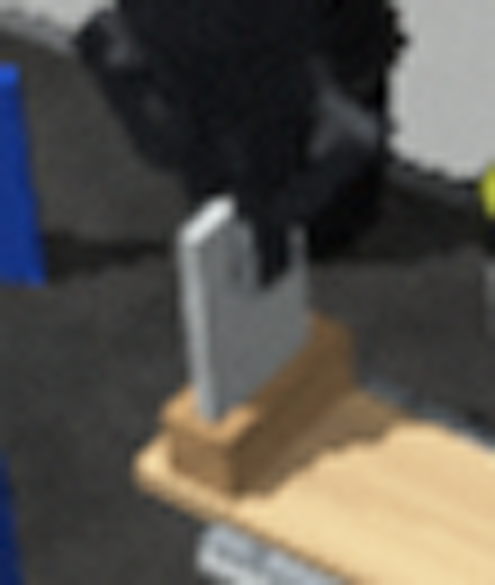

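The panel is deep in the block, its foot at (288,186) in the scene picture and about 1 mm above the slot floor. I'll bring it to contact.

```bash
python3 -m jog '1 0 0 0.005 0;1 0 0 0.01 0; 1 0 0 0.013 0;1 0 0 0.013 0'
python3 - <<'E'
from h import *
go([.5941,.0933,.147],86.6)
E
```

```text
clock: 9.35
tool_pos: [0.5943, 0.0934, 0.1474]
orientation: [[-0.998, 0.06, -0.003], [0.06, 0.998, -0.002], [0.003, -0.003, -1.0]]
force: [-0.1, 0.6, 2.0]
opening: 0.091
pos [0.5943 0.0934 0.1474] yaw 86.59 z [-0.0028 -0.0024 -1.    ] F [-0.1  0.6  2. ] M [-0.02  0.14  0.03] op 0.091 t 9.35 j [ 0.16  0.44 -0.1   1.04 -0.    0.22]
shift [ 0.0017 -0.0006  0.0045] turn -0.0001
```

Contact (+2.6 N change). Opening the gripper.

```bash
python3 -m jog '0.85 0 0 0 0;0.7 0 0 0 0; 0.5 0 0 0 0;0.4 0 0 0 0;0.4 0 0 0 0'
python3 - <<'E'
from h import *
go([.5941,.0933,.25],86.6)
cap('wrist','wrist10.png')
E
```

```text
clock: 9.85
tool_pos: [0.5943, 0.0933, 0.1474]
orientation: [[-0.998, 0.06, -0.003], [0.06, 0.998, -0.002], [0.003, -0.003, -1.0]]
force: [0.6, -0.2, -0.4]
opening: 0.601
pos [0.5943 0.0933 0.1474] yaw 86.59 z [-0.0028 -0.0024 -1.    ] F [ 0.6 -0.2 -0.4] M [-0.05 -0.02 -0.01] op 0.601 t 9.85 j [ 0.16  0.44 -0.1   1.04 -0.    0.22]
shift [ 0.0046 -0.0029 -1.0259] turn -0.0001
```

View pics/wrist10.png

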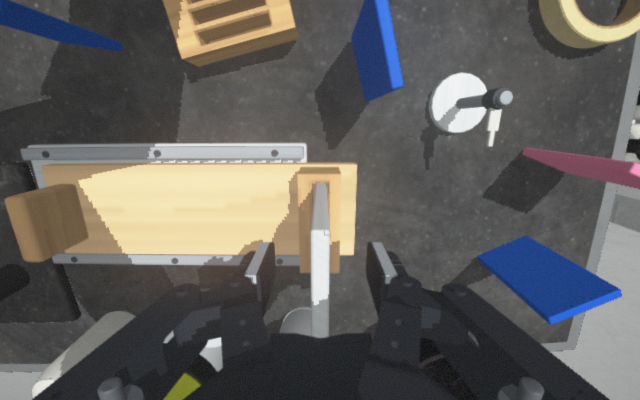

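The panel stands free in the slot at (320,240), clear of both pads. Backing straight up.

```bash
python3 -m jog '0.4 0 0 -0.25 0;0.4 0 0 -0.6 0; 0.4 0 0 -0.9 0;0.4 0 0 -0.9 0'
python3 - <<'E'
from h import *
cap('wrist','wrist11.png')
go([.581,-.118,.22],86.6)
c=dict(np.load('pics/wrist11.png.npz')); W=cloud(c)
def sel(u0,u1,v0,v1,z0,z1):
    P=W[v0:v1,u0:u1].reshape(-1,3); return P[(P[:,2]>z0)&(P[:,2]<z1)]
P=sel(290,350,100,340,.180,.192); print(len(P),rect(P) if len(P)>4 else '',P[:,2].mean())
E
```

```text
clock: 10.3
tool_pos: [0.5973, 0.094, 0.2423]
orientation: [[-0.998, 0.06, 0.006], [0.059, 0.998, -0.001], [-0.006, -0.001, -1.0]]
force: [1.2, 0.2, -1.1]
opening: 0.602
pos [0.5962 0.0938 0.2399] yaw 86.59 z [ 0.0024 -0.0016 -1.    ] F [-0.3  0.   0.3] M [-0.01  0.01 -0.03] op 0.6 t 10.35 j [ 0.16  0.39  0.08  1.26 -0.    0.22]
shift [ 0.026  -2.123   0.2018] turn -0.0001
807 (array([593.4,  94.1]), array([ 7.7, 60.3]), 86.8) 0.18645463734142134
```

View pics/wrist11.png

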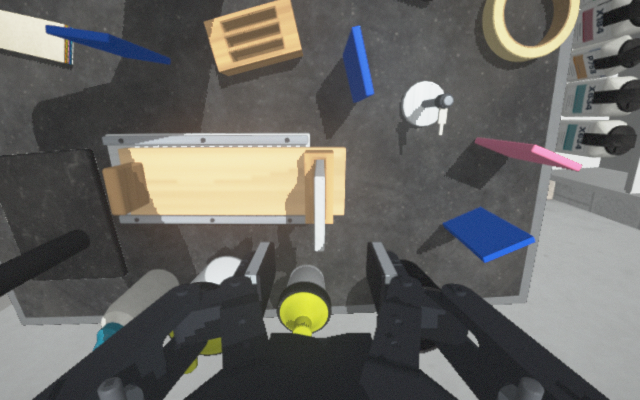

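The panel's top edge is at (320,160)-(320,248). It measures 60 x 7.7 mm at z 0.1865, and this camera reads about 1.5 mm low, so the panel is fully down. Next is the handle at (122,185).

```bash
python3 -m jog '0.4 0 -0.35 0 0;0.4 0 -0.7 0 0; 0.4 0 -1 0 0;0.4 0 -1 0 0'; python3 -m jog '0.3 0 -0.4 0 0;0.2 0 -0.8 0 0; 0 0 -1 0 0;0 0 -1 0 0;0 0 -1 0 0'
python3 - <<'E'
from h import *
cap('wrist','wrist12.png')
go([.5817,-.1163,.16],86.6)
c=dict(np.load('pics/wrist12.png.npz')); W=cloud(c)
def sel(u0,u1,v0,v1,z0,z1):
    P=W[v0:v1,u0:u1].reshape(-1,3); return P[(P[:,2]>z0)&(P[:,2]<z1)]
P=sel(200,450,50,340,.111,.119); print(len(P),rect(P) if len(P)>4 else '',P[:,2].mean())
E
```

```text
clock: 10.75
tool_pos: [0.5891, -0.0092, 0.2385]
orientation: [[-0.998, 0.064, -0.0], [0.064, 0.998, -0.003], [0.0, -0.003, -1.0]]
force: [-0.4, 0.1, -0.1]
opening: 0.599
clock: 11.25
tool_pos: [0.5823, -0.1084, 0.2378]
orientation: [[-0.998, 0.064, -0.002], [0.064, 0.998, -0.002], [0.002, -0.002, -1.0]]
force: [-0.7, 0.0, -0.6]
opening: 0.995
pos [ 0.5824 -0.1079  0.238 ] yaw 86.38 z [-0.0016 -0.0018 -1.    ] F [ 0.4 -0.7 -0.1] M [-0.04  0.01 -0.01] op 0.998 t 11.3 j [-0.18  0.38  0.05  1.25 -0.   -0.12]
shift [ 5.000e-04 -8.250e-02  7.803e-01] turn -0.0012
1645 (array([678.5, -78.4]), array([158.9, 210.9]), 71.57) 0.11486107900757893
```

View pics/wrist12.png

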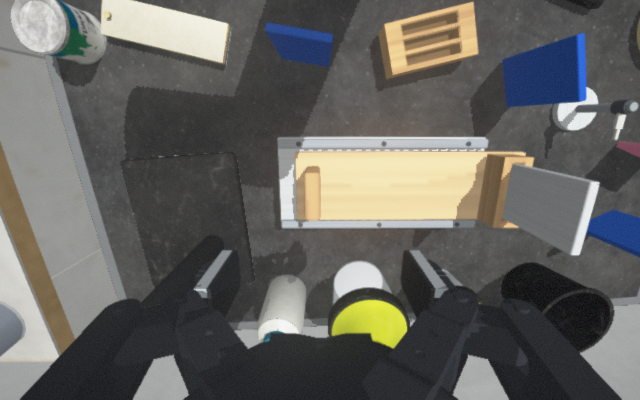

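The handle is at (312,192), the bench rails at (385,144) and (380,226), and the panel stands in the block at (545,205). I'll measure the handle and the rail direction.

Run:
```python
from h import *
c=dict(np.load('pics/wrist12.png.npz')); W=cloud(c)
def sel(u0,u1,v0,v1,z0,z1):
    P=W[v0:v1,u0:u1].reshape(-1,3); return P[(P[:,2]>z0)&(P[:,2]<z1)]
P=sel(285,335,150,235,.111,.119); print('handle',len(P),rect(P),P[:,2].mean())
i=c['img']; cv2.imwrite('pics/wc12.png',cv2.resize(i[125:240,270:500],None,fx=3.4,fy=3.4,interpolation=cv2.INTER_CUBIC))
```

```text
handle 756 (array([ 581.2, -116.6]), array([15.3, 49.5]), 86.28) 0.11535414366356123
```

View pics/wc12.png

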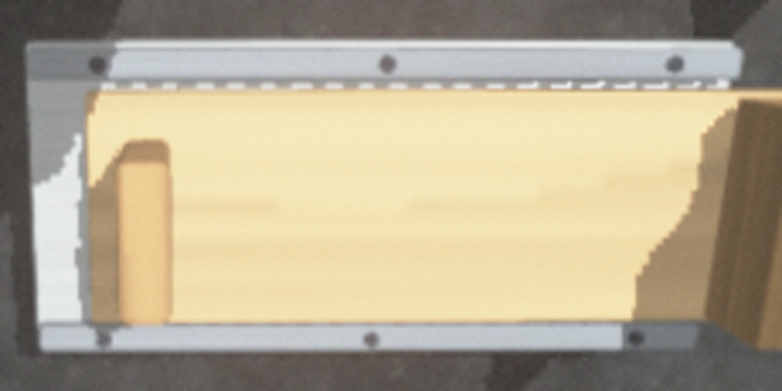

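Run:
```python
from h import *
c=dict(np.load('pics/wrist12.png.npz'))
k=lambda u,v,z: plane(c,[[270+(u+.5)/3.4-.5,125+(v+.5)/3.4-.5]],z)[0]*1000
for n,a,b,z in [('near rail out',(30,41),(738,41),.0665),('near rail in',(110,80),(720,82),.0665),('far rail top',(42,325),(690,322),.0665),('board near',(95,91),(735,89),.0705)]:
    A=k(*a,z);B=k(*b,z);d=B-A;print(n,A.round(1),B.round(1),np.degrees(np.arctan2(d[1],d[0])).round(2))
```

```text
near rail out [ 523.1 -150.3   66.5] [537.   81.1  66.5] 86.55
near rail in [ 537.2 -125.4   66.5] [550.1  76.4  66.5] 86.36
far rail top [ 621.  -156.5   66.5] [634.6  74.   66.5] 86.62
board near [ 540.1 -130.3   70.5] [552.1  79.3  70.5] 86.72
```

Run:
```python
from h import *
c=dict(np.load('pics/top0.png.npz')); W=cloud(c)
for z0 in (.03,.1,.2,.3):
    m=(W[...,2]>z0)&(W[...,1]<-.14)&(W[...,1]>-.45)&(W[...,0]>.35)&(W[...,0]<.9)
    print(z0,m.sum(),np.round(W[m].min(0),3),np.round(W[m].max(0),3))
m=(W[...,2]>.03)&(W[...,1]<-.14)&(W[...,1]>-.24)&(W[...,0]>.35)&(W[...,0]<.9); print(m.sum(), np.round(W[m][::15],3))
```

```text
0.03 16004 [ 0.356 -0.45   0.03 ] [ 0.865 -0.14   0.591]
0.1 15077 [ 0.398 -0.45   0.1  ] [ 0.865 -0.14   0.591]
0.2 14728 [ 0.398 -0.45   0.2  ] [ 0.865 -0.14   0.591]
0.3 13710 [ 0.418 -0.45   0.3  ] [ 0.865 -0.14   0.591]
2677 [[ 0.864 -0.142  0.561]
 [ 0.864 -0.171  0.56 ]
 [ 0.864 -0.199  0.559]
 [ 0.849 -0.223  0.582]
 [ 0.862 -0.152  0.56 ]
 [ 0.862 -0.18   0.56 ]
 [ 0.855 -0.206  0.569]
 [ 0.849 -0.231  0.578]
 [ 0.859 -0.159  0.561]
 [ 0.858 -0.187  0.562]
 [ 0.849 -0.211  0.576]
 [ 0.848 -0.239  0.575]
 [ 0.858 -0.166  0.561]
 [ 0.856 -0.194  0.561]
 [ 0.849 -0.219  0.573]
 [ 0.854 -0.147  0.563]
 [ 0.855 -0.176  0.561]
 [ 0.855 -0.204  0.56 ]
 [ 0.849 -0.23   0.568]
 [ 0.854 -0.157  0.56 ]
 [ 0.853 -0.187  0.56 ]
 [ 0.849 -0.213  0.566]
 [ 0.853 -0.14   0.559]
 [ 0.852 -0.168  0.559]
 [ 0.85  -0.196  0.561]
 [ 0.85  -0.224  0.561]
 [ 0.849 -0.153  0.562]
 [ 0.849 -0.181  0.56 ]
 [ 0.848 -0.209  0.561]
 [ 0.846 -0.236  0.563]
 [ 0.847 -0.166  0.561]
 [ 0.847 -0.194  0.56 ]
 [ 0.846 -0.222  0.56 ]
 [ 0.847 -0.153  0.559]
 [ 0.844 -0.18   0.562]
 [ 0.845 -0.209  0.56 ]
 [ 0.8
[... 2726 characters left out ...]
32]
 [ 0.51  -0.216  0.423]
 [ 0.563 -0.145  0.057]
 [ 0.506 -0.228  0.434]
 [ 0.507 -0.21   0.419]
 [ 0.503 -0.236  0.441]
 [ 0.503 -0.219  0.426]
 [ 0.554 -0.147  0.059]
 [ 0.5   -0.227  0.436]
 [ 0.499 -0.21   0.428]
 [ 0.497 -0.237  0.442]
 [ 0.496 -0.217  0.432]
 [ 0.545 -0.147  0.06 ]
 [ 0.493 -0.223  0.442]
 [ 0.542 -0.158  0.059]
 [ 0.49  -0.233  0.443]
 [ 0.491 -0.216  0.429]
 [ 0.535 -0.146  0.065]
 [ 0.487 -0.225  0.44 ]
 [ 0.488 -0.213  0.42 ]
 [ 0.484 -0.239  0.441]
 [ 0.483 -0.225  0.439]
 [ 0.484 -0.217  0.411]
 [ 0.525 -0.14   0.058]
 [ 0.479 -0.231  0.44 ]
 [ 0.477 -0.234  0.433]
 [ 0.475 -0.239  0.432]
 [ 0.474 -0.232  0.407]
 [ 0.472 -0.236  0.388]
 [ 0.426 -0.143  0.108]]
```

```bash
python3 -m jog '0 0 -0.05 0.25 0;0 0 -0.09 0.5 0; 0 0 -0.09 0.85 0;0 0 -0.09 0.85 0;0 0 -0.09 0.85 0'
python3 - <<'E'
from h import *
cap('wrist','wrist13.png')
go([.582,-.1172,.082],86.55)
E
```

```text
clock: 11.8
tool_pos: [0.5813, -0.1157, 0.1529]
orientation: [[-0.998, 0.061, -0.003], [0.061, 0.998, -0.001], [0.003, -0.001, -1.0]]
force: [0.4, -0.3, 0.8]
opening: 1.003
pos [ 0.5825 -0.1162  0.1541] yaw 86.46 z [-5.0e-04 -1.8e-03 -1.0e+00] F [-0.   0.2  0.9] M [-0.01  0.09 -0.05] op 0.999 t 11.85 j [-0.2   0.42 -0.11  1.05 -0.   -0.13]
shift [ 0.0037 -0.0094  0.7215] turn -0.0005
```

View pics/wrist13.png

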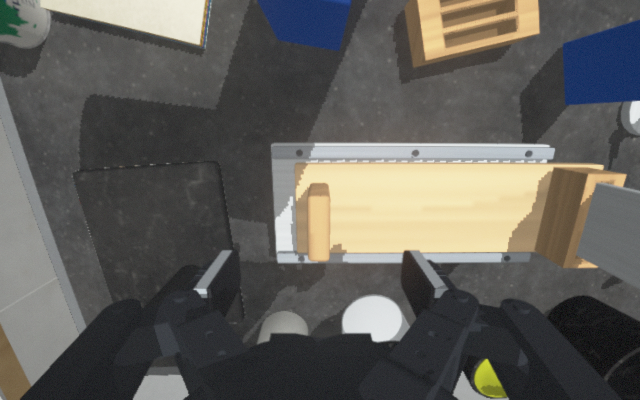

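The handle is at (318,220), between the pads. Descending over it.

```bash
python3 -m jog '0 0 -0.012 0.25 0;0 0 -0.012 0.5 0; 0 0 -0.012 0.7 0;0 0 -0.012 0.7 0;0 0 -0.012 0.7 0'
python3 - <<'E'
from h import *
cap('wrist','wrist14.png')
go([.582,-.1172,.082],86.55)
E
```

```text
clock: 12.35
tool_pos: [0.5837, -0.1174, 0.0859]
orientation: [[-0.998, 0.061, 0.002], [0.061, 0.998, -0.002], [-0.002, -0.002, -1.0]]
force: [-0.1, 0.7, 0.1]
opening: 0.999
pos [ 0.5841 -0.1176  0.0863] yaw 86.48 z [ 0.003  -0.0024 -1.    ] F [ 0.4 -0.3  0.6] M [0.05 0.   0.08] op 0.999 t 12.4 j [-0.2   0.47 -0.21  0.88 -0.   -0.14]
shift [0.0213 0.0025 0.0434] turn -0.0004
```

View pics/wrist14.png

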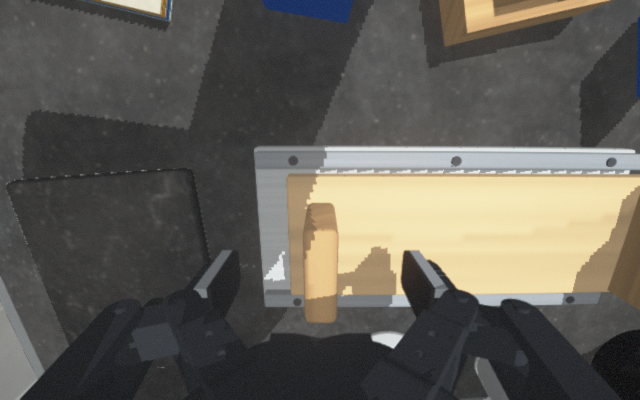

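```bash
python3 -m jog '0.2 0.02 0 0.03 0;0.5 0.02 0 0.03 0; 0.8 0.02 0 0.03 0;1 0.02 0 0.03 0;1 0.02 0 0.03 0'; python3 -m jog '1 0 0 0 0;1 0 0 0 0;1 0 0 0 0'
python3 - <<'E'
from h import *
cap('wrist','wrist15.png');cap('top','top15.png')
go([.582,-.1172,.082],86.55)
i=cv2.imread('pics/top15.png'); cv2.imwrite('pics/topcrop15.png',cv2.resize(i[150:275,180:380],None,fx=4,fy=4,interpolation=cv2.INTER_CUBIC))
E
```

```text
clock: 12.9
tool_pos: [0.5823, -0.1174, 0.0838]
orientation: [[-0.998, 0.061, 0.004], [0.061, 0.998, -0.002], [-0.004, -0.002, -1.0]]
force: [-0.7, 1.1, 0.9]
opening: 0.178
clock: 13.2
tool_pos: [0.5822, -0.1174, 0.0837]
orientation: [[-0.998, 0.061, 0.003], [0.061, 0.998, -0.002], [-0.003, -0.002, -1.0]]
force: [-1.0, -0.9, 0.8]
opening: 0.176
pos [ 0.5822 -0.1174  0.0837] yaw 86.49 z [ 0.0032 -0.0022 -1.    ] F [-0.9  0.3 -0.3] M [0.05 0.13 0.07] op 0.174 t 13.3 j [-0.2   0.47 -0.22  0.88 -0.   -0.14]
shift [0.0019 0.0022 0.0169] turn -0.0004
```

View pics/topcrop15.png

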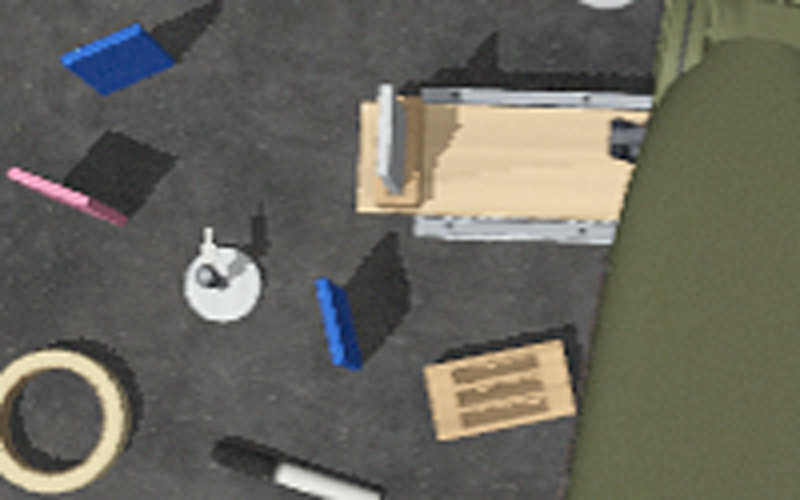

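View pics/wrist15.png

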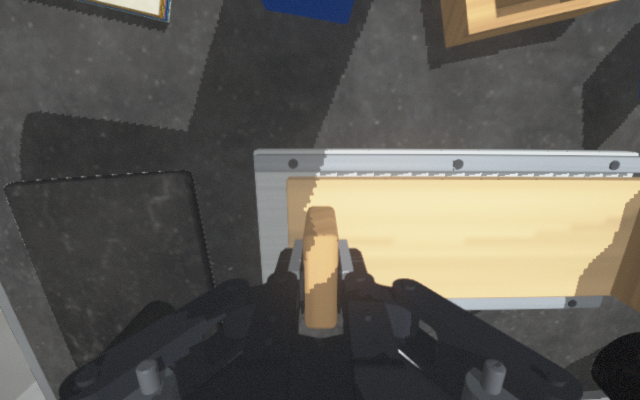

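The grip on the handle is firm (opening 0.174, about 15 mm), the board is unmoved and the panel is upright (top crop at (392,140)). I'll slide along tool y with slight down pressure.

```bash
python3 -m jog '1 0 0.03 0.005 0;1 0 0.1 0.01 0;1 0 0.2 0.01 0;1 0 0.28 0.01 0;1 0 0.3 0.01 0'
python3 - <<'E'
from h import *
go([.582,-.1172,.082],86.55)
E
```

```text
clock: 13.8
tool_pos: [0.5851, -0.0878, 0.0837]
orientation: [[-0.998, 0.061, 0.006], [0.061, 0.998, -0.004], [-0.006, -0.004, -1.0]]
force: [-0.6, -5.8, 4.9]
opening: 0.181
pos [ 0.5851 -0.0878  0.0837] yaw 86.49 z [ 0.0056 -0.0044 -1.    ] F [-0.6 -5.8  4.9] M [-0.59  0.29  0.06] op 0.181 t 13.8 j [-0.15  0.46 -0.23  0.87 -0.   -0.09]
shift [ 0.0133 -0.2951  0.0179] turn -0.0003
```

```bash
python3 -m jog '1 0.003 0.05 0 0;1 0.006 0.15 0 0;1 0.01 0.25 0 0;1 0.01 0.33 0 0;1 0.01 0.35 0 0'
python3 - <<'E'
from h import *
c=cap('top','top16.png');cap('scene','scene16.png')
go([.582,-.1172,.082],86.55)
W=cloud(c)
def sel(u0,u1,v0,v1,z0,z1):
    P=W[v0:v1,u0:u1].reshape(-1,3); return P[(P[:,2]>z0)&(P[:,2]<z1)]
P=sel(230,290,165,212,.098,.108); print('block',len(P),rect(P),P[:,2].mean())
P=sel(230,290,160,212,.18,.195); print('panel',len(P),rect(P),P[:,2].mean())
i=cv2.imread('pics/top16.png'); cv2.imwrite('pics/topcrop16.png',cv2.resize(i[150:275,180:380],None,fx=4,fy=4,interpolation=cv2.INTER_CUBIC))
E
```

```text
clock: 14.3
tool_pos: [0.5865, -0.0518, 0.0837]
orientation: [[-0.998, 0.06, 0.006], [0.06, 0.998, -0.005], [-0.006, -0.004, -1.0]]
force: [-0.4, -5.2, 4.5]
opening: 0.174
pos [ 0.5864 -0.0517  0.0837] yaw 86.56 z [ 0.0059 -0.0031 -1.    ] F [ 0.1 -0.2  4.7] M [ 0.09  0.2  -0.03] op 0.181 t 14.4 j [-0.09  0.46 -0.24  0.87 -0.   -0.03]
shift [ 0.0049 -0.6563  0.0186] turn 0.0
block 135 (array([596.8, 151.1]), array([29.4, 76.5]), 77.7) 0.10249852621980547
panel 76 (array([597.4, 159.2]), array([ 9.2, 59.3]), 86.94) 0.18546193823797494
```

View pics/topcrop16.png

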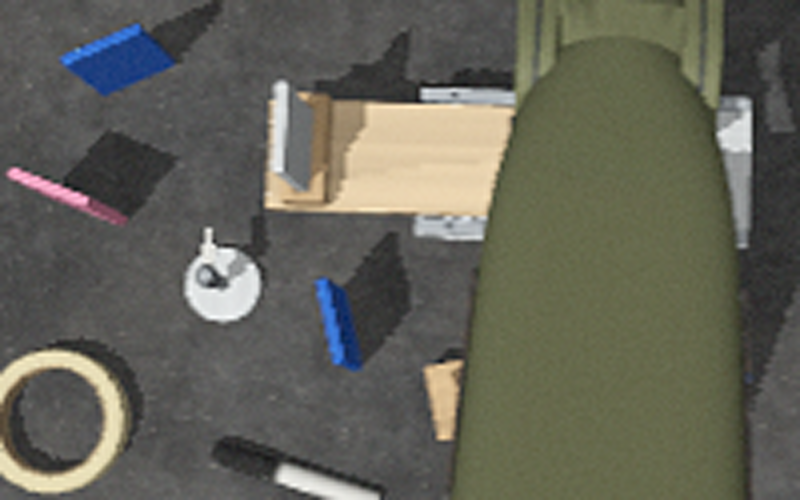

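The board is about 66 mm along; its edge is at crop (267,155), the pointer tip at (209,228), and the panel is upright. Another 30 mm, then measure.

```bash
python3 -m jog '1 0.002 0.05 0 0;1 0.004 0.13 0 0;1 0.004 0.21 0 0;1 0.004 0.28 0 0;1 0.004 0.3 0 0'
python3 - <<'E'
from h import *
c=cap('top','top17.png');cap('scene','scene17.png');cap('wrist','wrist17.png')
go([.582,-.1172,.082],86.55)
i=cv2.imread('pics/top17.png'); cv2.imwrite('pics/topcrop17.png',cv2.resize(i[165:235,215:295],None,fx=8,fy=8,interpolation=cv2.INTER_CUBIC))
i=cv2.imread('pics/scene17.png'); cv2.imwrite('pics/scenecrop17.png',cv2.resize(i[130:240,220:340],None,fx=5,fy=5,interpolation=cv2.INTER_CUBIC))
E
```

```text
clock: 14.9
tool_pos: [0.5879, -0.0211, 0.0837]
orientation: [[-0.998, 0.059, 0.006], [0.059, 0.998, -0.004], [-0.006, -0.003, -1.0]]
force: [-0.7, -5.1, 5.9]
opening: 0.18
pos [ 0.5879 -0.021   0.0837] yaw 86.59 z [ 0.0061 -0.0024 -1.    ] F [ 0.5 -1.9  4.3] M [-0.34  0.21  0.16] op 0.179 t 15.05 j [-0.03  0.46 -0.24  0.87 -0.    0.02]
shift [ 0.0023 -0.964   0.0185] turn 0.0002
```

View pics/topcrop17.png

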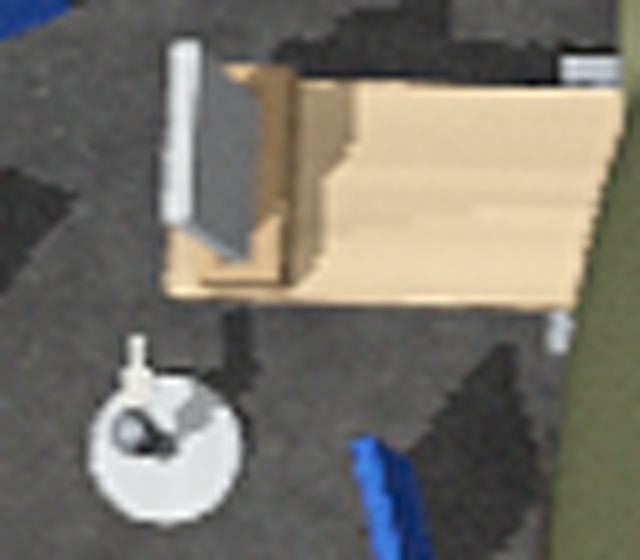

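View pics/scenecrop17.png

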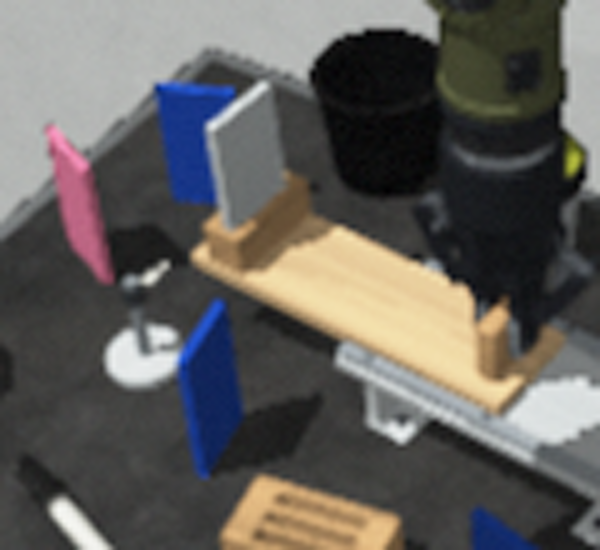

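View pics/wrist17.png

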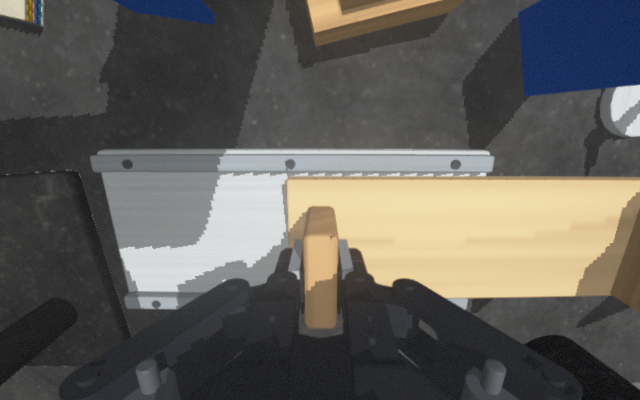

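Run:
```python
from h import *
c=dict(np.load('pics/top17.png.npz'))
k=lambda u,v,z: plane(c,[[215+(u+.5)/8-.5,165+(v+.5)/8-.5]],z)[0]*1000
a=np.radians(86.5); ex=np.array([np.cos(a),np.sin(a),0])
cor=k(163,290,.072); cor2=k(166,240,.072); tip=k(136,336,.068)
print(cor,cor2,tip,(cor-tip)@ex,(cor2-tip)@ex)
c=dict(np.load('pics/scene17.png.npz'))
k=lambda u,v,z: plane(c,[[220+(u+.5)/5-.5,130+(v+.5)/5-.5]],z)[0]*1000
cor=k(190,255,.072); tip=k(168,265,.068); print(cor,tip,(cor-tip)@ex)
i=cv2.imread('pics/scene17.png'); cv2.imwrite('pics/scb17.png',cv2.resize(i[165:200,235:285],None,fx=14,fy=14,interpolation=cv2.INTER_CUBIC))
```

```text
[562.23655872 219.99171771  72.        ] [580.28660293 218.91908288  72.        ] [546.44435426 230.44090812  68.        ] -9.465609543337543 -9.434314859737778
[557.78780437 217.83716377  72.        ] [545.00175411 227.73373232  68.        ] -9.09753975643064
```

View pics/scb17.png

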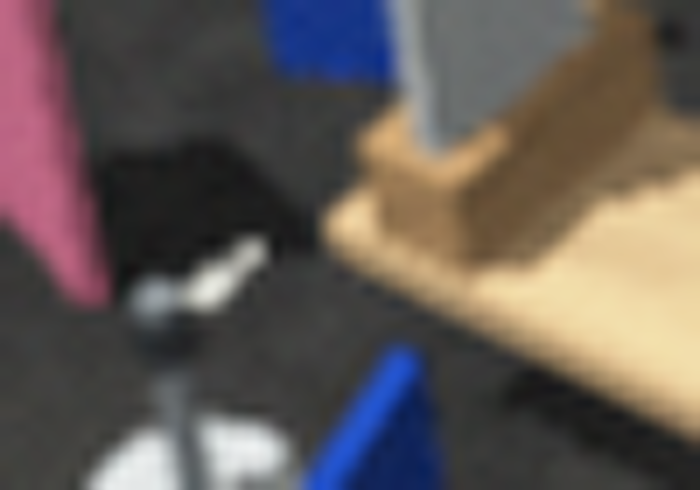

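Top view (two edge points) and scene view agree: 9.1 to 9.5 mm to go, and the dead-reckoned slide gives about 10. Final short slide, then hold.

```bash
python3 -m jog '1 0 0.025 0.005 0;1 0 0.055 0.005 0;1 0 0.08 0.005 0;1 0 0.093 0.005 0;1 0 0.093 0.005 0'; python3 -m jog '1 0 0 0.003 0;1 0 0 0.003 0;1 0 0 0.003 0'
python3 - <<'E'
from h import *
cap('top','top18.png');cap('scene','scene18.png')
go([.582,-.1172,.082],86.55)
i=cv2.imread('pics/top18.png'); cv2.imwrite('pics/topcrop18.png',cv2.resize(i[165:235,215:295],None,fx=8,fy=8,interpolation=cv2.INTER_CUBIC))
i=cv2.imread('pics/scene18.png'); cv2.imwrite('pics/scb18.png',cv2.resize(i[140:205,235:305],None,fx=9,fy=9,interpolation=cv2.INTER_CUBIC))
E
```

```text
clock: 15.55
tool_pos: [0.5888, -0.0122, 0.0837]
orientation: [[-0.998, 0.06, 0.007], [0.06, 0.998, -0.004], [-0.007, -0.003, -1.0]]
force: [-0.3, -4.9, 7.7]
opening: 0.177
clock: 15.85
tool_pos: [0.5888, -0.0122, 0.0837]
orientation: [[-0.998, 0.06, 0.007], [0.06, 0.998, -0.004], [-0.007, -0.003, -1.0]]
force: [-0.7, -4.5, 6.0]
opening: 0.18
pos [ 0.5888 -0.0122  0.0837] yaw 86.57 z [ 0.0071 -0.0039 -1.    ] F [-0.9 -3.4  6.4] M [-0.52  0.4   0.17] op 0.18 t 15.95 j [-0.02  0.46 -0.24  0.87 -0.    0.04]
shift [ 0.0053 -1.0523  0.021 ] turn 0.0001
```

View pics/topcrop18.png

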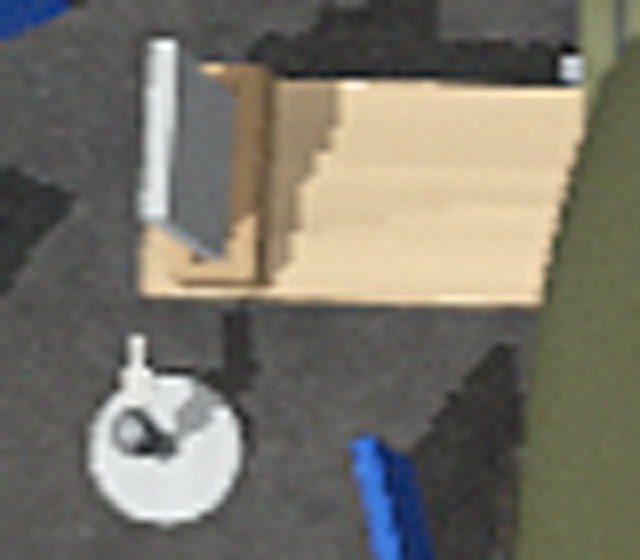

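View pics/scb18.png

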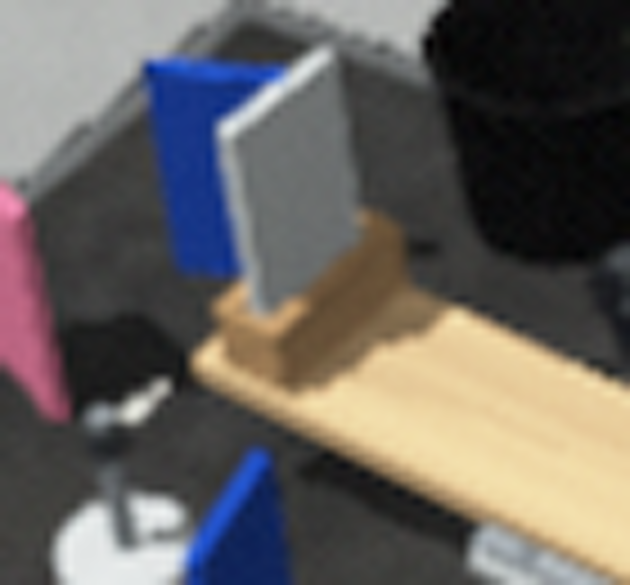

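Run:
```python
from h import *
c=dict(np.load('pics/top18.png.npz'))
k=lambda u,v,z: plane(c,[[215+(u+.5)/8-.5,165+(v+.5)/8-.5]],z)[0]*1000
a=np.radians(86.5); ex=np.array([np.cos(a),np.sin(a),0])
cor=k(139,288,.072); cor2=k(143,240,.072); tip=k(136,336,.068)
print((cor-tip)@ex,(cor2-tip)@ex)
W=cloud(c)
P=W[160:212,225:290].reshape(-1,3);
for n,z0,z1 in (('block',.098,.108),('panel',.18,.195),('board',.065,.078)):
    Q=P[(P[:,2]>z0)&(P[:,2]<z1)]; print(n,len(Q),rect(Q),Q[:,2].mean())
# board flatness: plane fit of top face
Q=P[(P[:,2]>.064)&(P[:,2]<.08)]; s=np.linalg.lstsq(np.c_[Q[:,:2],np.ones(len(Q))],Q[:,2],rcond=None)[0]; print('slope',s[:2].round(4))
c=dict(np.load('pics/scene18.png.npz'))
k=lambda u,v,z: plane(c,[[235+(u+.5)/9-.5,140+(v+.5)/9-.5]],z)[0]*1000
print((k(190,358,.072)-k(169,379,.068))@ex)
s=r.get_state();print(s['clock'],s['force'],s['qvel'].round(4))
```

```text
-0.8258701254600471 -1.1813543567959877
block 142 (array([599.6, 193.7]), array([29.2, 76.5]), 84.33) 0.10246109924299573
panel 84 (array([598.7, 198.3]), array([ 9.3, 59.2]), 86.98) 0.1857186227736936
board 1037 (array([592.7, 151.8]), array([ 93.9, 177.3]), 9.02) 0.07070336362638303
slope [0.0042 0.0001]
-2.0002531445470453
15.95 [-0.91893395 -3.38280379  6.39986034] [-0.0021  0.0011 -0.0013 -0.0016  0.0005  0.0009]
```

Edge within about 1–2 mm of the pointer in all checks, board flat and still, panel down. Handing in while holding.

Run:
```python
from h import *
print(r.sign_off())
```

```text
the job is handed in; nothing more can be done
None
```

I put the bare metal panel in the board's slot and slid the board out by its handle to the gauge pointer. I then handed the job in at about 16 s of the 51 s, still gripping the handle. The hand-in gave no verdict.

- **Panel:** I gripped it in the rack, turned it about 76°, lowered it into the slot until it touched the floor (about 2.6 N), and let go while the edge was still about 107 mm short of the pointer. After release its top edge read 0.1865 m in the wrist view. That camera reads about 1.5 mm low, so this matches fully down (0.188 m).
- **Edge against the pointer:** the last checks put the edge 0.8 to 1.2 mm short in the top view, 2.0 mm in the scene view and about 1.4 mm by the distance travelled. The allowance is 7 mm.
- **Board and hold:** the board's top face sloped no more than 0.004 rad. The tool was pressing down on the handle with about 6 N, and the joints were almost still.
- **Surroundings:** nothing touched the gauge in the last pictures. I saw no bystander move, but did not measure each one again.
- **Disagreements:** the top and wrist cameras differed by 3 to 4 mm along the board. I set the insertion from positions within the wrist view and the final slide from the top and scene views. At the end the top view's depth put the panel's top centre about 5 mm from the block's centre along the board; I took this for camera error on the partly hidden block and did not check it further.

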